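# Sort the full tins from the empties by heft, then lock the turntable

## Robot

A 6-joint arm with a two-finger parallel gripper is mounted at the origin on the work surface. World frame = base frame: x ahead of the robot, y to its left, z up, the work surface at z = 0. Lengths are in m, angles in degrees, forces in N, time in s.
With the tool pointing down it reaches from about 0.3 to 0.75 m from the base axis. Payload 8.5 kg.
Tool frame: the origin (TCP) lies at the very end of the fingers, on their centre line; the grasp point (between the pads) lies 19 mm behind it; y points along the fingers, z is the direction in which the jaws open and shut, and the axes are right-handed (so a half turn about y gives the same grasp; the last joint's range is limited). The gripper opens to 85 mm and grips with 20 to 120 N. Pads are 22 mm wide; open, the fingers measure 114 mm over their backs; the gripper's body (76 mm by 85 mm) begins 54 mm behind the grasp point. The pads swing forward as they close: fully open they stand 13 mm farther back than shut.
Start: joints at [-81.492, 21.807, 74.336, -0, 83.858, -12.336], TCP at [0.196, -0.514, 0.231] pointing down, gripper open.
Joint ranges: [-178.18, 178.18], [-50.72, 133.34], [12.68, 142.11], [-81.47, 261.47], [9.98, 163.14], [-165.26, 165.26]. Speed limits (degrees/s): [136.94, 136.94, 180, 180, 180, 180].

## Interface

Orientations are given as a 3x3 rotation matrix whose columns are the frame's x, y, z axes.
In Python, from rig import env gives the robot as it stands. The module is installed in compiled form; this text tells all that it offers.
- The arm moves only by the tool servo_tool, never from a script. Its argument "rows" is one flat list of numbers, 7 for each row, row after row: the opening, from 0 (shut) to 1 (fully open), then the shift along the world's x, y, z in m, then the turn, a rotation vector about the world's x, y, z in degrees. A call has 1 to 10 rows; each row shifts and turns the commanded pose from where the row before left it; what a row does not reach is not made up. A row lasts 1/12 s, in which the tool goes at most 41.7 mm and 7.16 degrees, less where a joint would pass 70% of its speed; a pose out of reach is approached as far as the arm can. A call with a gripper value outside its range is refused whole. The fingers move at their own pace and stop on an object; "force" is the grip in N (left out, the last holds). Time passes only in rows, so rows that do not move let the fingers close. It gives the time, the measured TCP pose, the force and the opening at its end, in the units of the state.
- env.observe(): the state, without advancing time (a new reading comes with each control period).
- env.get_image(name): name is "side" or "top" or "wrist"; returns the picture (384x512x3 uint8, red, green, blue); there is no depth.
- env.camera_model(name): a dict with "camera_matrix" (3x3 intrinsics, pixels), "k1" (the pictures are not rectified: a ray, as slopes to the right and down, at radius r is drawn at 1 + k1 r^2 times it, then the intrinsics apply), "R" (3x3) and "t" (3): a world point X has camera coordinates R X + t; the wrist camera has in their place "mount" (4x4, takes a point from camera to tool coordinates, whose origin is the TCP and whose axes are the tool frame's). Camera axes: x right, y down, z forward; pixel columns grow to the right and rows downward; lengths in m; the calibration is good to about 2 mm. A picture is of the moment at which its call begins: read the wrist's pose just before it. camera_model takes no time and is no camera call.
- env.close_job(): hands the job in, once; it reports no verdict.
The state is a dict: "time_s": time; "q": joint angles; "qvel": joint speeds; "joint_efforts": joint torques, N m; "position": TCP position; "tool_rot": TCP orientation; "ft_force": force on the tool from outside, world axes, zero at the start; "wrist_torque": the same for the moment, N m; "grip_width": finger opening in m.
Only numpy, scipy, OpenCV 4.12 (cv2) and the standard library are available. Lean on these libraries where they do the work, as an engineer would, in place of code of your own. Each camera call takes 0.05 s, during which the arm holds its last target.

## Task

The tins with hoop handles on the delivery pad look alike, but some are full of parts and some are empty: heft each one, stand the full ones upright on the floor of the turntable's platter and the empty ones upright on the floor of the returns tray. Only when every tin is sorted, slip the lock collar over the turntable's post until it sits on the column. Leave the buzzer, heat spreader and socket lying near the turntable where they are.

Things in the scene. Friction and masses are not known exactly. Their poses are not given: they have to be found in the camera images.
- tin_a: one of 4 to 6 look-alike closed tins (absent ones: None), 68 mm across, 48 mm tall, with a steel hoop handle. Only weight tells full (0.38-0.52 kg) from empty (0.07-0.11 kg). Origin: centre of underside, z up. The handle's level bar is 9 mm thick, 48 mm long along the tin's y (pinch it along x), its centre line 78 mm above the origin; 25 mm free between bar and lid.
- tin_b: one of 4 to 6 look-alike closed tins (absent ones: None), 68 mm across, 48 mm tall, with a steel hoop handle. Only weight tells full (0.38-0.52 kg) from empty (0.07-0.11 kg). Origin: centre of underside, z up. The handle's level bar is 9 mm thick, 48 mm long along the tin's y (pinch it along x), its centre line 78 mm above the origin; 25 mm free between bar and lid.
- tin_c: one of 4 to 6 look-alike closed tins (absent ones: None), 68 mm across, 48 mm tall, with a steel hoop handle. Only weight tells full (0.38-0.52 kg) from empty (0.07-0.11 kg). Origin: centre of underside, z up. The handle's level bar is 9 mm thick, 48 mm long along the tin's y (pinch it along x), its centre line 78 mm above the origin; 25 mm free between bar and lid.
- tin_d: one of 4 to 6 look-alike closed tins (absent ones: None), 68 mm across, 48 mm tall, with a steel hoop handle. Only weight tells full (0.38-0.52 kg) from empty (0.07-0.11 kg). Origin: centre of underside, z up. The handle's level bar is 9 mm thick, 48 mm long along the tin's y (pinch it along x), its centre line 78 mm above the origin; 25 mm free between bar and lid.
- tin_e: one of 4 to 6 look-alike closed tins (absent ones: None), 68 mm across, 48 mm tall, with a steel hoop handle. Only weight tells full (0.38-0.52 kg) from empty (0.07-0.11 kg). Origin: centre of underside, z up. The handle's level bar is 9 mm thick, 48 mm long along the tin's y (pinch it along x), its centre line 78 mm above the origin; 25 mm free between bar and lid.
- tin_f: one of 4 to 6 look-alike closed tins (absent ones: None), 68 mm across, 48 mm tall, with a steel hoop handle. Only weight tells full (0.38-0.52 kg) from empty (0.07-0.11 kg). Origin: centre of underside, z up. The handle's level bar is 9 mm thick, 48 mm long along the tin's y (pinch it along x), its centre line 78 mm above the origin; 25 mm free between bar and lid.
- turntable: grey lazy-susan, 270 mm across, its foot fixed; the platter turns stiffly about the vertical. Origin: on the axis at shelf height, z up. Platter floor 26 mm above the origin, a 5 mm thick lip round it up to 36 mm. In the middle a column 40 mm across, its flat top at 76 mm; from it rises a steel post 18 mm across to 121 mm.
- seat (a point): centre of the column's flat top, at the post's foot, 76 mm above the shelf: where the underside of the collar seats
- tray: open sheet-steel returns tray, 290 mm (x) by 200 mm (y), 22 mm high, walls and floor 5 mm thick, fixed. Origin: centre of its underside. It is on one side of the turntable, the delivery pad on the other.
- pad: thin blue delivery pad, 290 mm (x) by 200 mm (y), about 1 mm, flat on the shelf, where the tins stand at the start. Origin: its centre at shelf height.
- collar: plain steel lock collar (tube), 34 mm outside, bore 23 mm, 36 mm tall, the same both ways up, standing on end on the shelf between robot and turntable. Origin: centre of its underside, z along its axis.
- collar_mid (a point): the collar's centre, on its axis 18 mm from either end
- buzzer: bystander: black buzzer, 32 mm across, 14 mm high; origin under its centre
- spreader: bystander: finned copper heat spreader, 50 by 50 mm, 14 mm high; origin under its centre
- socket: bystander: purple DIP socket, 50 by 20 mm, 10 mm high; origin under its centre
There are look-alikes about, which are no part of the job. Leave any blue look-alike of the tin_a alone. Leave any brown look-alike of the tin_b alone.

How it is judged:
By the outcome, as a careful person would: the job done as asked, in the order asked, and still so for the second after the job is handed in, with the robot touching nothing.
Of tin_a, tin_b, tin_c, tin_d, tin_e, tin_f only 4 to 6 are there at a start; the rules pass over those that are not, and their reading is None.
At some moment in a run one of tin_a, tin_b, tin_c, tin_d, tin_e, tin_f may be knocked a few centimetres aside while the robot is not near it.
It also fails if it takes over 210 s, if anything falls off the work surface, if the arm or the gripper's body presses on something with over 40 N, if the wrist force passes 120 N, or if a joint passes its speed limit or range.

## Working session

There is one attempt and no reset: what is moved stays moved. The work goes in short steps, Python scripts to look and compute and a tool call to move; the robot and the scene stay as the last step left them, time stands still between calls to the robot, and variables do not carry over. Pictures are saved under pics/ and viewed, and the job is handed in when it is done.

Besides the shell and the picture viewer there is one more tool, called as name(argument=value, ...), one argument or row to a line, values as JSON. servo_tool: Moves the arm, as the interface text tells. Its arguments: {"type":"object","properties":{"rows":{"type":"array","items":{"type":"number"}},"force":{"type":"number"}},"required":["rows"]}

```bash
mkdir -p pics
cat > h.py <<'E'
import numpy as np, cv2
from rig import env
def snap(n,f):
    im=env.get_image(n); cv2.imwrite('pics/'+f,cv2.cvtColor(im,cv2.COLOR_RGB2BGR)); return im
E
python3 - <<'E'
from h import *
s=env.observe()
for k,v in s.items(): print(k,np.round(v,4).tolist())
for n in ['side','top','wrist']:
    snap(n,n+'0.png'); m=env.camera_model(n)
    print(n,{k:np.round(v,4).tolist() for k,v in m.items()})
E
```

```text
time_s 0.0
q [-81.4927, 21.8437, 74.3849, -0.0009, 83.858, -12.3374]
qvel [-0.17, 0.0699, 0.0869, 0.0652, -0.0039, -0.1017]
joint_efforts [-0.0018, -44.8466, -23.1278, -0.0003, 0.0048, 0.0]
position [0.1956, -0.5137, 0.2307]
tool_rot [[-0.9345, -0.0002, 0.3558], [-0.3558, 0.0015, -0.9345], [-0.0003, -1.0, -0.0015]]
ft_force [-0.0685, 0.71, 0.4078]
wrist_torque [0.0138, 0.0186, 0.0175]
grip_width 0.0852
side {'camera_matrix': [[431.9733, 0.0, 255.5011], [0.0, 431.9733, 195.7816], [0.0, 0.0, 1.0]], 'k1': -0.0945, 'R': [[-0.9728, -0.2308, -0.0178], [-0.1565, 0.7127, -0.6838], [0.1706, -0.6625, -0.7294]], 't': [0.5698, 0.1882, 1.1493]}
top {'camera_matrix': [[425.2277, 0.0, 254.2406], [0.0, 425.2277, 189.3726], [0.0, 0.0, 1.0]], 'k1': -0.1137, 'R': [[0.0181, -0.9998, 0.0002], [-0.9978, -0.0181, -0.0632], [0.0632, 0.0009, -0.998]], 't': [-0.0655, 0.5815, 1.1849]}
wrist {'camera_matrix': [[306.8655, 0.0, 257.3017], [0.0, 306.8655, 193.0809], [0.0, 0.0, 1.0]], 'k1': -0.0481, 'mount': [[0.0006, 0.945, 0.327, -0.0846], [0.0004, -0.327, 0.945, -0.143], [1.0, -0.0005, -0.0006, 0.0006], [0.0, 0.0, 0.0, 1.0]]}
```

View pics/top0.png

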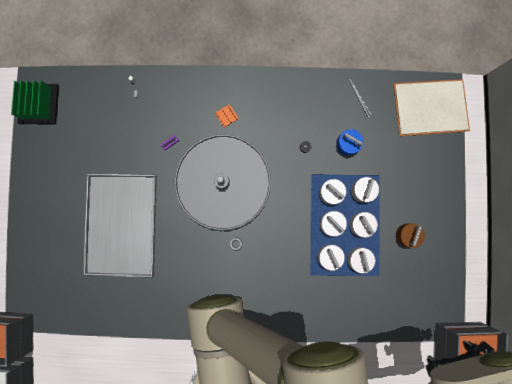

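View pics/side0.png

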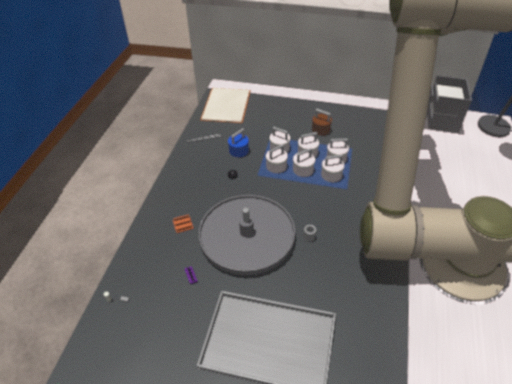

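View pics/wrist0.png

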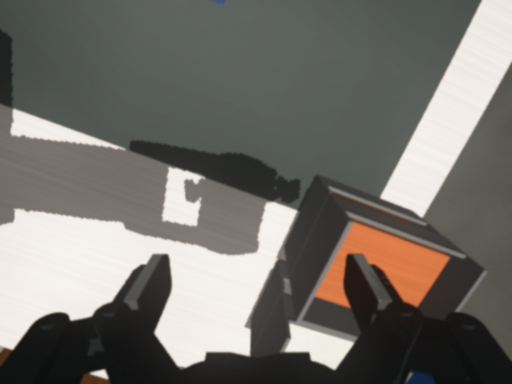

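```bash
cat >> h.py <<'E'
def ray(name,uv,s=None):
    m=env.camera_model(name); K=np.array(m['camera_matrix'])
    uv=np.array(uv,float).reshape(-1,2)
    d=(uv-[K[0,2],K[1,2]])/[K[0,0],K[1,1]]
    x=d.copy()
    for _ in range(30):
        x=d/(1+m['k1']*(x**2).sum(1,keepdims=True))
    dc=np.c_[x,np.ones(len(x))]
    if name=='wrist':
        s=s or env.observe(); T=np.array(m['mount']); Rt=np.array(s['tool_rot'])
        R=Rt@T[:3,:3]; o=Rt@T[:3,3]+s['position']
        return o,dc@R.T
    R=np.array(m['R']); t=np.array(m['t'])
    return -R.T@t, dc@R
def onz(name,uv,z,s=None):
    o,d=ray(name,uv,s); return o+d*((z-o[2])/d[:,2:3])
def tri(n1,uv1,n2,uv2):
    o1,d1=ray(n1,uv1);o2,d2=ray(n2,uv2);d1=d1[0];d2=d2[0]
    A=np.c_[d1,-d2];k=np.linalg.lstsq(A,o2-o1,rcond=None)[0]
    p=o1+k[0]*d1;q=o2+k[1]*d2
    return (p+q)/2,np.linalg.norm(p-q)
def crop(im,x0,y0,x1,y1,f,k):
    cv2.imwrite('pics/'+f,cv2.cvtColor(cv2.resize(im[y0:y1,x0:x1],None,fx=k,fy=k,interpolation=cv2.INTER_CUBIC),cv2.COLOR_RGB2BGR))
def tins(im):
    h=cv2.cvtColor(im,cv2.COLOR_RGB2HSV)
    m=((h[...,2]>170)&(h[...,1]<50)).astype(np.uint8)*255
    return m
E
python3 - <<'E'
from h import *
im=cv2.cvtColor(cv2.imread('pics/top0.png'),cv2.COLOR_BGR2RGB)
crop(im,300,165,430,285,'c1.png',6)
crop(im,170,130,300,260,'c2.png',4.5)
def p(n,uv,z): print(n,np.round(onz('top',uv,z),4).tolist())
p('tray',[[87,175],[156,175],[155,276],[84,276]],.022)
p('pad',[[311,175],[379,175],[379,275],[310,275]],.001)
p('post',[[222,179]],.121); p('col',[[221,183]],.076)
p('collar',[[236,244]],.036)
p('bystand',[[305,147],[227,116],[170,143]],.01)
# platter circle
h=cv2.cvtColor(im,cv2.COLOR_RGB2GRAY)
m=(h>105).astype(np.uint8)*255; m[:, :168]=0;m[:,285:]=0;m[:125]=0;m[238:]=0
c=max(cv2.findContours(m,0,1)[0],key=cv2.contourArea)
e=cv2.fitEllipse(cv2.convexHull(c));print(e); p('platter',[e[0]],.036)
b=onz('top',cv2.convexHull(c)[:,0],.036);print(np.ptp(b[:,:2],axis=0), (b.max(0)+b.min(0))/2)
E
```

```text
tray [[0.6151, 0.4274, 0.022], [0.6182, 0.2252, 0.022], [0.3328, 0.22, 0.022], [0.3259, 0.4261, 0.022]]
pad [[0.6281, -0.2178, 0.001], [0.6321, -0.4168, 0.001], [0.3434, -0.4183, 0.001], [0.3418, -0.2185, 0.001]]
post [[0.6015, 0.029, 0.121]]
col [[0.5945, 0.035, 0.076]]
collar [[0.4288, -0.0072, 0.036]]
bystand [[0.7078, -0.1987, 0.01], [0.7943, 0.0277, 0.01], [0.7128, 0.1906, 0.01]]
((229.63058471679688, 176.81246948242188), (149.39828491210938, 163.0535430908203), 151.39910888671875)
platter [[0.6154, 0.0144, 0.036]]
[0.31991611 0.33282126] [0.60515292 0.02648159 0.036     ]
```

View pics/c1.png

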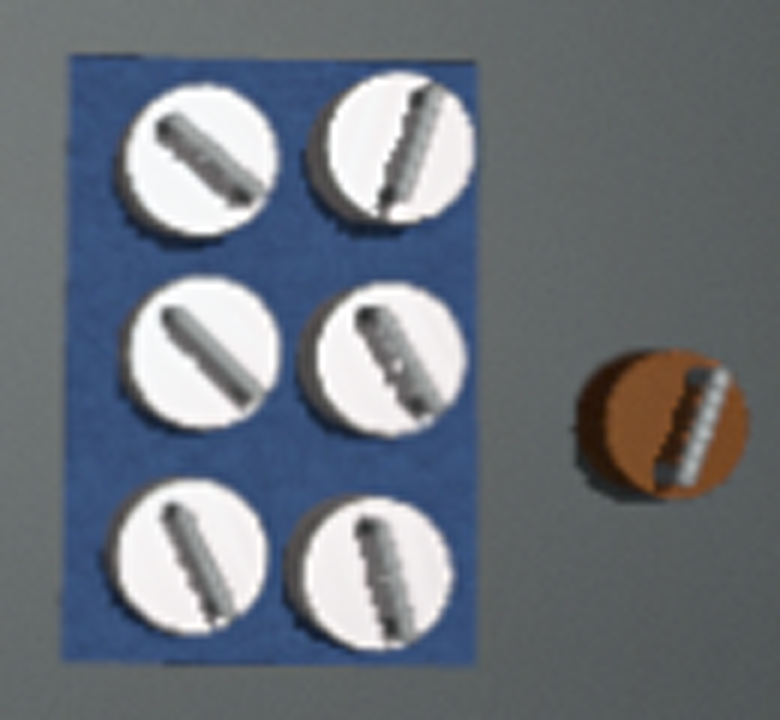

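View pics/c2.png

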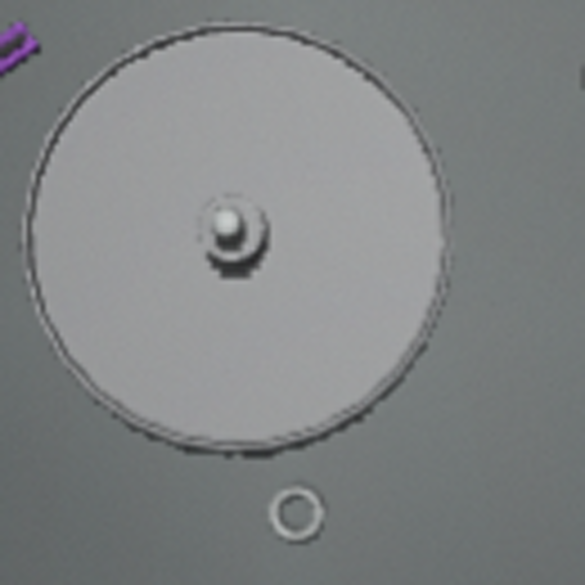

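```bash
cat >> h.py <<'E'
def findtins(im,box=(300,165,400,285),zl=.049,zb=.079,k=6,verbose=True):
    x0,y0,x1,y1=box
    c=cv2.resize(im[y0:y1,x0:x1],None,fx=k,fy=k,interpolation=cv2.INTER_CUBIC)
    h=cv2.cvtColor(c,cv2.COLOR_RGB2HSV)
    m=((h[...,2]>190)&(h[...,1]<40)).astype(np.uint8)*255
    m=cv2.morphologyEx(m,cv2.MORPH_OPEN,np.ones((5,5)))
    out=[]
    lbl=cv2.findContours(m,0,1)[0]
    # merge pieces by closing across the bar
    mc=cv2.morphologyEx(m,cv2.MORPH_CLOSE,cv2.getStructuringElement(2,(31,31)))
    for ct in cv2.findContours(mc,0,1)[0]:
        if cv2.contourArea(ct)<60*k*k: continue
        (cx,cy),r=cv2.minEnclosingCircle(ct)
        disk=np.zeros(m.shape,np.uint8); cv2.circle(disk,(int(cx),int(cy)),int(r*0.92),255,-1)
        g=cv2.bitwise_and(disk,cv2.bitwise_not(m)); 
        n,L,S,C=cv2.connectedComponentsWithStats(g)
        if n<2: continue
        i=1+np.argmax(S[1:,4]); ys,xs=np.nonzero(L==i)
        rc=cv2.minAreaRect(np.c_[xs,ys].astype(np.float32))
        bp=cv2.boxPoints(rc); 
        e=[(bp[0]+bp[1])/2,(bp[1]+bp[2])/2,(bp[2]+bp[3])/2,(bp[3]+bp[0])/2]
        a,b=(e[0],e[2]) if np.linalg.norm(e[0]-e[2])>np.linalg.norm(e[1]-e[3]) else (e[1],e[3])
        px=lambda q:(np.array(q)+.5)/k-.5+[x0,y0]
        P=onz('top',[px((cx,cy))],zl)[0]; A,B=onz('top',[px(a),px(b)],zb)
        rr=np.linalg.norm(onz('top',[px((cx+r,cy))],zl)[0]-P)
        ang=np.degrees(np.arctan2((B-A)[1],(B-A)[0]))%180
        out.append((P[:2],(A+B)[:2]/2,ang))
        if verbose: print('px',np.round(px((cx,cy)),1),'lid',np.round(P[:2],3),'r%.3f'%rr,'bar',np.round((A+B)[:2]/2,3),'len%.3f'%np.linalg.norm(B-A),'ang%.0f'%ang)
    return out
E
python3 - <<'E'
from h import *
im=cv2.cvtColor(cv2.imread('pics/top0.png'),cv2.COLOR_BGR2RGB)
findtins(im)
p=onz('top',[[170+237/4.5,130+237/4.5],[170+24/4.5,182],[170+448/4.5,182]],.036);print(p)
p=onz('top',[[170+228/4.5,130+222/4.5]],.121);print(p)
p=onz('top',[[170+296.5/4.5,130+515/4.5]],.036);print(p)
E
```

```text
px [362.2 260.1] lid [ 0.391 -0.356] r0.035 bar [ 0.393 -0.352] len0.057 ang17
px [331.8 257.3] lid [ 0.397 -0.271] r0.035 bar [ 0.399 -0.267] len0.058 ang26
px [364.6 224.2] lid [ 0.489 -0.362] r0.035 bar [ 0.489 -0.357] len0.058 ang31
px [333.7 223.3] lid [ 0.491 -0.276] r0.035 bar [ 0.49  -0.271] len0.058 ang46
px [333.3 191.2] lid [ 0.58  -0.274] r0.035 bar [ 0.577 -0.27 ] len0.057 ang50
px [366.5 189. ] lid [ 0.587 -0.367] r0.035 bar [ 0.585 -0.362] len0.062 ang161
[[ 0.59860359  0.03352047  0.036     ]
 [ 0.59812631  0.1664793   0.036     ]
 [ 0.60283823 -0.0973608   0.036     ]]
[[0.60056738 0.03247923 0.121     ]]
[[ 0.42761279 -0.00690748  0.036     ]]
```

servo_tool(
  rows=[0.5,0.032,0.02,0,0,0,2.9,0.5,0.032,0.02,0,0,0,2.9,0.5,0.032,0.02,0,0,0,2.9,0.5,0.032,0.02,0,0,0,2.9,0.5,0.032,0.02,0,0,0,2.9,0.5,0.032,0.02,0,0,0,2.9,0.5,0.032,0.02,0,0,0,2.9,0.5,0.032,0.02,0,0,0,2.9,0.5,0.032,0.02,0,0,0,2.9,0.5,0.032,0.02,0,0,0,2.9],
  force=50,
)

```text
time_s: 0.98
position: [0.5171, -0.3126, 0.2311]
tool_rot: [[-0.643, -0.0, 0.766], [-0.766, 0.0, -0.643], [0.0, -1.0, -0.001]]
ft_force: [-0.2, -0.6, 0.8]
grip_width: 0.0428
```

servo_tool(
  rows=[0.5,0.032,0.019,-0.02,0,0,0,0.5,0.031,0.02,-0.02,0,0,0,0.5,0,0,-0.035,0,0,0,0.5,0,0,-0.025,0,0,0,0.5,0,0,0,0,0,0],
)

```text
time_s: 1.4
position: [0.5763, -0.2733, 0.1259]
tool_rot: [[-0.644, -0.009, 0.765], [-0.765, 0.006, -0.644], [0.001, -1.0, -0.011]]
ft_force: [-0.3, -0.0, -1.3]
grip_width: 0.0427
```

Run:
```python
from h import *
snap('wrist','w1.png');print(env.observe()['position'])
```

```text
[ 0.57717888 -0.27454318  0.12935701]
```

View pics/w1.png

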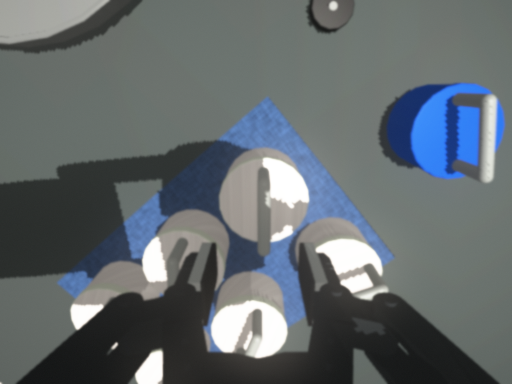

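Run:
```python
from h import *
a=onz('wrist',[[263,174],[264,248]],.079);print(a.round(4),a.mean(0)); d=a[1]-a[0];print(np.hypot(*d[:2]),np.degrees(np.arctan2(d[1],d[0]))%180)
s=env.observe();print(s['position'],s['time_s'])
```

```text
[[ 0.5999 -0.2537  0.079 ]
 [ 0.5655 -0.2961  0.079 ]] [ 0.58272825 -0.27487785  0.079     ]
0.05455522461797705 50.925906911139805
[ 0.57717888 -0.27454318  0.12935701] 1.45
```

servo_tool(
  rows=[0.5,0.002,-0.001,-0.025,0,0,0,0.5,0,0,-0.025,0,0,0,0.5,0,0,-0.018,0,0,0,0.5,0,0,0,0,0,0,0,0,0,0,0,0,0,0,0,0,0,0,0,0,0,0,0,0,0,0,0,0,0,0,0,0,0,0],
)

```text
time_s: 2.12
position: [0.5806, -0.2769, 0.0661]
tool_rot: [[-0.645, 0.003, 0.764], [-0.764, -0.002, -0.645], [-0.0, -1.0, 0.003]]
ft_force: [-2.4, 2.2, 8.0]
grip_width: 0.0071
```

servo_tool(
  rows=[0,0,0,0,0,0,0,0,0,0,0,0,0,0,0,0,0,0,0,0,0,0,0,0,0,0,0,0],
)

```text
time_s: 2.45
position: [0.5806, -0.2768, 0.066]
tool_rot: [[-0.645, 0.002, 0.764], [-0.764, -0.002, -0.645], [-0.0, -1.0, 0.003]]
ft_force: [-1.2, 2.4, 7.4]
grip_width: 0.0069
```

Run:
```python
from h import *
for i in range(3):
  s=env.observe();print(s['position'],s['time_s'],s['ft_force'],s['grip_width'])
snap('side','s1.png')
im=snap('wrist','w2.png')
```

```text
[ 0.580606   -0.27681059  0.06603787] 2.45 [-1.20643033  2.41701562  7.38142214] 0.006887788833364999
[ 0.580606   -0.27681059  0.06603787] 2.45 [-1.20643033  2.41701562  7.38142214] 0.006887788833364999
[ 0.580606   -0.27681059  0.06603787] 2.45 [-1.20643033  2.41701562  7.38142214] 0.006887788833364999
```

View pics/w2.png

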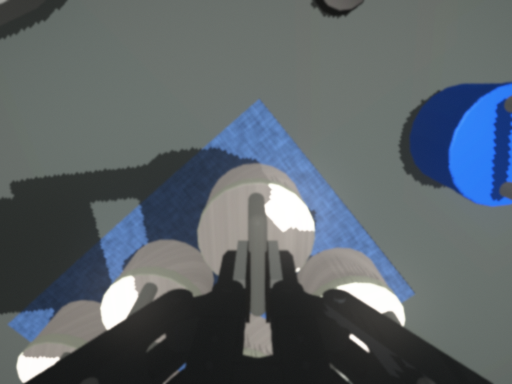

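View pics/s1.png

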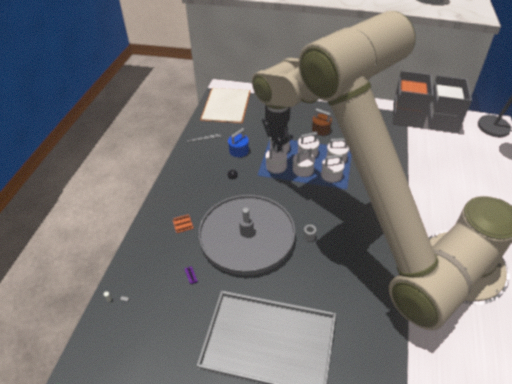

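servo_tool(
  rows=[0,0,0,0.02,0,0,0,0,0,0,0.03,0,0,0,0,0,0,0.03,0,0,0,0,0,0,0.02,0,0,0,0,0,0,0,0,0,0,0,0,0,0,0,0,0,0,0,0,0,0,0,0,0,0,0,0,0,0,0],
)

```text
time_s: 3.22
position: [0.5795, -0.2761, 0.1624]
tool_rot: [[-0.645, -0.002, 0.764], [-0.764, 0.002, -0.645], [0.0, -1.0, -0.003]]
ft_force: [0.2, 0.4, -0.9]
grip_width: 0.0066
```

servo_tool(
  rows=[0,0,0,0,0,0,0],
)

```text
time_s: 3.3
position: [0.5797, -0.2762, 0.1625]
tool_rot: [[-0.645, -0.002, 0.764], [-0.764, 0.001, -0.645], [0.0, -1.0, -0.002]]
ft_force: [0.8, 0.3, -0.8]
grip_width: 0.0069
```

servo_tool(
  rows=[0,0,0,0,0,0,0],
)

```text
time_s: 3.38
position: [0.5798, -0.2763, 0.1628]
tool_rot: [[-0.645, -0.001, 0.764], [-0.764, 0.001, -0.645], [0.0, -1.0, -0.002]]
ft_force: [-0.1, 0.6, -1.1]
grip_width: 0.0066
```

servo_tool(
  rows=[0,0,0.01,0.03,0,0,0,0,0,0.03,0.02,0,0,0,0,-0.001,0.038,0,0,0,0,0,-0.001,0.038,0,0,0,0,0,-0.001,0.038,0,0,0,0,0,-0.001,0.038,0,0,0,0,0,-0.001,0.038,0,0,0,0,0,-0.001,0.038,0,0,0,0,0,-0.001,0.038,0,0,0,0,0,-0.001,0.038,0,0,0,0],
)

```text
time_s: 4.22
position: [0.5716, 0.0694, 0.2135]
tool_rot: [[-0.645, -0.001, 0.764], [-0.764, 0.0, -0.645], [0.0, -1.0, -0.0]]
ft_force: [0.1, -0.3, -1.2]
grip_width: 0.0067
```

servo_tool(
  rows=[0,-0.001,0.038,0,0,0,0,0,-0.001,0.038,0,0,0,0,0,-0.001,0.038,0,0,0,0,0,-0.001,0.038,0,0,0,0,0,-0.002,0.038,0,0,0,0,0,-0.002,0.038,0,0,0,0,0,-0.002,0.038,0,0,0,0,0,-0.002,0.038,0,0,0,0],
)

```text
time_s: 4.88
position: [0.5595, 0.3735, 0.2133]
tool_rot: [[-0.645, -0.001, 0.764], [-0.764, -0.0, -0.645], [0.001, -1.0, -0.0]]
ft_force: [0.8, -0.6, -0.3]
grip_width: 0.0067
```

Run:
```python
from h import *
s=env.observe();print(s['position'],s['time_s'],s['ft_force'],s['q'])
snap('wrist','w3.png')
im=snap('top','t1.png'); findtins(im)
```

```text
[0.55950804 0.37349046 0.21328186] 4.8833 [ 0.78264987 -0.64511791 -0.34056633] [ 2.36665951e+01  3.52864750e+01  5.38560979e+01 -3.46456678e-03
  9.08997121e+01  6.38184311e+01]
px [362.2 260.1] lid [ 0.391 -0.356] r0.035 bar [ 0.392 -0.352] len0.057 ang17
px [331.8 257.2] lid [ 0.398 -0.271] r0.035 bar [ 0.398 -0.267] len0.058 ang26
px [364.5 224.3] lid [ 0.489 -0.362] r0.035 bar [ 0.489 -0.356] len0.057 ang31
px [333.7 223.3] lid [ 0.491 -0.276] r0.035 bar [ 0.49  -0.271] len0.058 ang46
px [366.5 189. ] lid [ 0.587 -0.367] r0.035 bar [ 0.585 -0.362] len0.062 ang161
```

View pics/w3.png

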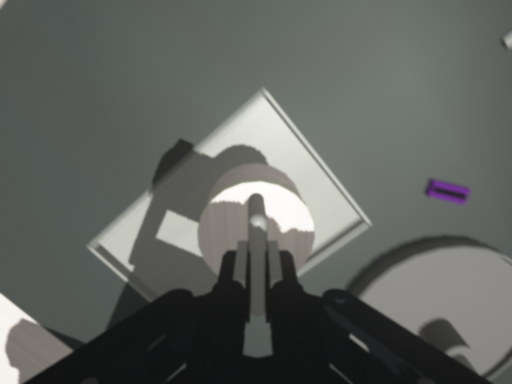

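View pics/t1.png

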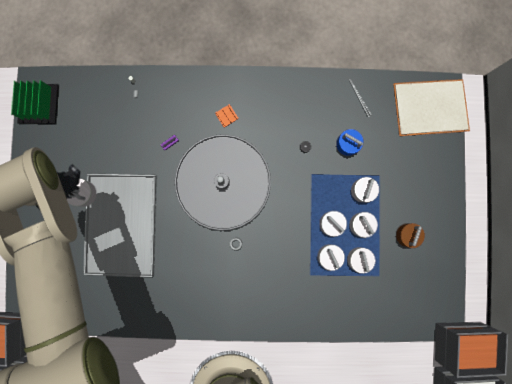

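servo_tool(
  rows=[0,0,0,-0.035,0,0,0,0,0,0,-0.035,0,0,0,0,0,0,-0.035,0,0,0,0,0,0,-0.02,0,0,0,0,0,0,-0.01,0,0,0,0,0,0,-0.004,0,0,0,0,0,0,-0.001,0,0,0,0,0,0,0,0,0,0,0,0,0,0,0,0,0],
)

```text
time_s: 5.73
position: [0.5608, 0.3719, 0.0755]
tool_rot: [[-0.645, 0.003, 0.764], [-0.764, 0.001, -0.645], [-0.003, -1.0, 0.001]]
ft_force: [0.2, -0.4, -0.3]
grip_width: 0.0069
```

servo_tool(
  rows=[0,0,0,-0.002,0,0,0,0,0,0,-0.001,0,0,0,0,0,0,0,0,0,0,0,0,0,0,0,0,0],
)

```text
time_s: 6.07
position: [0.5602, 0.3719, 0.0716]
tool_rot: [[-0.645, 0.001, 0.764], [-0.764, 0.001, -0.645], [-0.001, -1.0, 0.0]]
ft_force: [0.1, 0.5, 4.2]
grip_width: 0.0069
```

Contact (4 N). Release and rise.

servo_tool(
  rows=[0.4,0,0,0,0,0,0,0.4,0,0,0,0,0,0,0.4,0,0,0,0,0,0,0.4,0,0,0,0,0,0,0.4,0,0,0.02,0,0,0,0.4,0,0,0.03,0,0,0,0.4,0,0,0.035,0,0,0,0.4,0,0,0.035,0,0,0,0.4,0,-0.01,0.02,0,0,0],
)

```text
time_s: 6.82
position: [0.5604, 0.3629, 0.2149]
tool_rot: [[-0.644, 0.005, 0.765], [-0.765, 0.002, -0.644], [-0.005, -1.0, 0.002]]
ft_force: [0.6, 1.0, 0.2]
grip_width: 0.0343
```

Run:
```python
from h import *
s=env.observe();print(s['position'],s['time_s'],s['ft_force'],s['grip_width'])
snap('wrist','w4.png')
```

```text
[0.56043624 0.3628798  0.21485557] 6.8167 [0.60779092 0.99762936 0.21161254] 0.03432870842446826
```

View pics/w4.png

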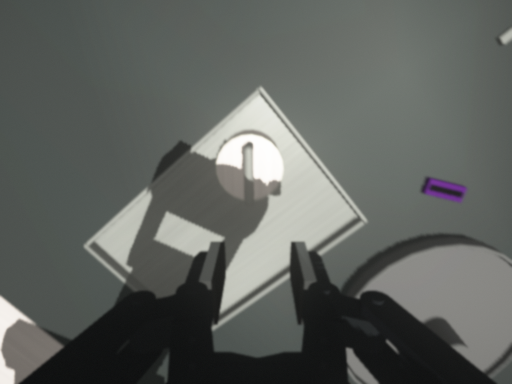

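servo_tool(
  rows=[0.5,-0.004,-0.0376,0,0,0,-0.4,0.5,-0.004,-0.0376,0,0,0,-0.4,0.5,-0.004,-0.0376,0,0,0,-0.4,0.5,-0.004,-0.0376,0,0,0,-0.4,0.5,-0.004,-0.0376,0,0,0,-0.4,0.5,-0.004,-0.0376,0,0,0,-0.4,0.5,-0.004,-0.0376,0,0,0,-0.4,0.5,-0.004,-0.0376,0,0,0,-0.4,0.5,-0.004,-0.0376,0,0,0,-0.4,0.5,-0.004,-0.0376,0,0,0,-0.4],
)

```text
time_s: 7.7
position: [0.5194, -0.0161, 0.2106]
tool_rot: [[-0.697, -0.0, 0.717], [-0.717, -0.0, -0.697], [0.0, -1.0, -0.0]]
ft_force: [-0.0, -0.6, 0.6]
grip_width: 0.0426
```

servo_tool(
  rows=[0.5,-0.004,-0.0376,0,0,0,0,0.5,-0.004,-0.0376,0,0,0,0,0.5,-0.004,-0.0376,0,0,0,0,0.5,-0.004,-0.0376,0,0,0,0,0.5,-0.004,-0.0376,0,0,0,0,0.5,-0.004,-0.0376,-0.02,0,0,0,0.5,-0.004,-0.0376,-0.03,0,0,0,0.5,0,0,-0.03,0,0,0,0.5,0,0,0,0,0,0],
)

```text
time_s: 8.45
position: [0.4901, -0.2715, 0.13]
tool_rot: [[-0.699, -0.008, 0.715], [-0.715, 0.007, -0.699], [0.001, -1.0, -0.01]]
ft_force: [0.1, 0.1, -0.9]
grip_width: 0.0425
```

```bash
cat >> h.py <<'E'
def wbar(f,z=.079):
    """bar nearest image column 257: top-view of wrist cam"""
    s=env.observe(); im=snap('wrist',f); print(np.round(s['position'],4),s['time_s'],np.round(s['ft_force'],1)); return s,im
E
python3 - <<'E'
from h import *
wbar('w5.png')
E
```

```text
[ 0.4901 -0.2715  0.13  ] 8.45 [ 0.1  0.1 -0.9]
```

View pics/w5.png

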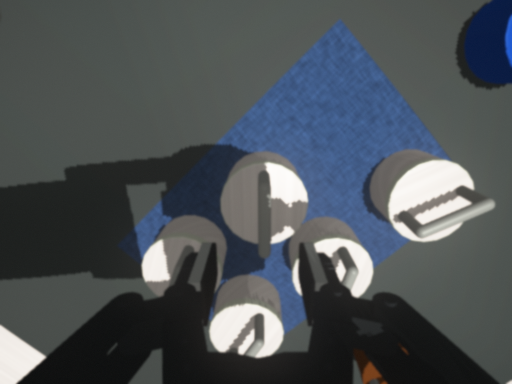

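servo_tool(
  rows=[0.5,0.002,-0.001,-0.025,0,0,0,0.5,0,0,-0.025,0,0,0,0.5,0,0,-0.018,0,0,0,0.5,0,0,0,0,0,0,0,0,0,0,0,0,0,0,0,0,0,0,0,0,0,0,0,0,0,0,0,0,0,0,0,0,0,0,0,0,0,0,0,0,0,0,0,0,0,0,0,0],
)

```text
time_s: 9.33
position: [0.4953, -0.2724, 0.0694]
tool_rot: [[-0.696, 0.002, 0.718], [-0.718, -0.001, -0.696], [-0.001, -1.0, 0.002]]
ft_force: [-1.1, 3.2, 7.2]
grip_width: 0.0065
```

servo_tool(
  rows=[0,0,0,0.02,0,0,0,0,0,0,0.03,0,0,0,0,0,0,0.03,0,0,0,0,0,0,0.03,0,0,0,0,0,0,0.02,0,0,0,0,0,0,0.02,0,0,0,0,0,0,0,0,0,0,0,0,0,0,0,0,0,0,0,0,0,0,0,0],
)

```text
time_s: 10.08
position: [0.4941, -0.2719, 0.216]
tool_rot: [[-0.697, -0.002, 0.717], [-0.717, 0.002, -0.697], [0.0, -1.0, -0.003]]
ft_force: [-0.2, -0.0, -5.9]
grip_width: 0.0065
```

servo_tool(
  rows=[0,0,0,0,0,0,0],
)

```text
time_s: 10.17
position: [0.4942, -0.272, 0.2157]
tool_rot: [[-0.697, -0.002, 0.717], [-0.717, 0.002, -0.697], [0.0, -1.0, -0.003]]
ft_force: [-0.0, -0.0, -4.9]
grip_width: 0.0067
```

servo_tool(
  rows=[0,0,0,0,0,0,0],
)

```text
time_s: 10.25
position: [0.4943, -0.2722, 0.216]
tool_rot: [[-0.697, -0.002, 0.717], [-0.717, 0.002, -0.697], [0.0, -1.0, -0.003]]
ft_force: [-0.6, 0.7, -4.5]
grip_width: 0.0068
```

servo_tool(
  rows=[0,0.0134,0.0342,0,0,0,0,0,0.0134,0.0342,0,0,0,0,0,0.0134,0.0342,0,0,0,0,0,0.0134,0.0342,0,0,0,0,0,0.0134,0.0342,0,0,0,0,0,0.0134,0.0342,0,0,0,0,0,0.0134,0.0342,0,0,0,0,0,0.0134,0.0342,0,0,0,0,0,0.0134,0.0342,0,0,0,0,0,0.0134,0.0342,0,0,0,0],
)

```text
time_s: 11.08
position: [0.6289, 0.0714, 0.2164]
tool_rot: [[-0.697, -0.002, 0.717], [-0.717, 0.0, -0.697], [0.001, -1.0, -0.001]]
ft_force: [0.0, -0.6, -5.4]
grip_width: 0.0066
```

servo_tool(
  rows=[0,0.0134,0.0342,0,0,0,0,0,0,0,-0.02,0,0,0,0,0,0,-0.035,0,0,0,0,0,0,-0.035,0,0,0,0,0,0,-0.015,0,0,0,0,0,0,-0.009,0,0,0,0,0,0,0,0,0,0,0,0,0,0,0,0,0],
)

```text
time_s: 11.75
position: [0.6426, 0.1037, 0.1039]
tool_rot: [[-0.697, 0.001, 0.717], [-0.717, 0.0, -0.697], [-0.001, -1.0, 0.001]]
ft_force: [0.3, -0.4, -4.5]
grip_width: 0.0062
```

servo_tool(
  rows=[0,0,0,-0.004,0,0,0,0,0,0,-0.003,0,0,0,0,0,0,-0.002,0,0,0,0,0,0,0,0,0,0,0,0,0,0,0,0,0],
)

```text
time_s: 12.17
position: [0.6427, 0.1034, 0.0957]
tool_rot: [[-0.697, 0.003, 0.717], [-0.717, -0.001, -0.697], [-0.001, -1.0, 0.002]]
ft_force: [-1.3, -1.9, 3.5]
grip_width: 0.0066
```

servo_tool(
  rows=[0.4,0,0,0,0,0,0,0.4,0,0,0,0,0,0,0.4,0,0,0,0,0,0,0.4,0,0,0,0,0,0,0.4,0,0,0.02,0,0,0,0.4,0,0,0.03,0,0,0,0.4,0,0,0.035,0,0,0,0.4,0,0,0.035,0,0,0],
)

```text
time_s: 12.83
position: [0.6417, 0.1039, 0.2155]
tool_rot: [[-0.697, -0.001, 0.718], [-0.718, 0.0, -0.697], [0.001, -1.0, -0.001]]
ft_force: [0.2, 0.3, -0.5]
grip_width: 0.0343
```

Run:
```python
from h import *
wbar('w6.png'); im=snap('top','t2.png'); findtins(im)
```

```text
[0.6417 0.1039 0.2155] 12.8333 [ 0.2  0.3 -0.5]
px [362.2 260.1] lid [ 0.391 -0.356] r0.035 bar [ 0.393 -0.352] len0.057 ang16
px [331.8 257.3] lid [ 0.398 -0.271] r0.035 bar [ 0.399 -0.267] len0.057 ang26
px [364.7 224.2] lid [ 0.49  -0.362] r0.035 bar [ 0.489 -0.356] len0.057 ang31
px [366.5 189. ] lid [ 0.587 -0.367] r0.035 bar [ 0.585 -0.362] len0.062 ang161
```

View pics/w6.png

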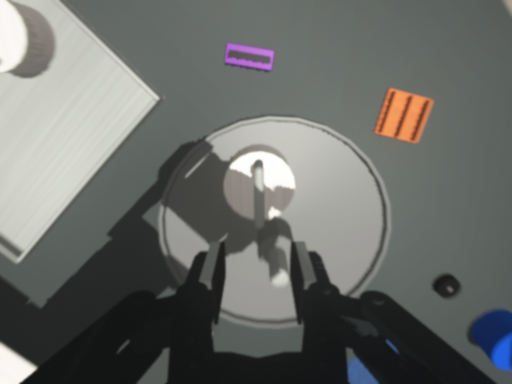

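servo_tool(
  rows=[0.5,-0.0116,-0.0358,0,0,0,-1.2,0.5,-0.0116,-0.0358,0,0,0,-1.2,0.5,-0.0116,-0.0358,0,0,0,-1.2,0.5,-0.0116,-0.0358,0,0,0,-1.2,0.5,-0.0116,-0.0358,0,0,0,-1.2,0.5,-0.0116,-0.0358,0,0,0,-1.2,0.5,-0.0116,-0.0358,0,0,0,-1.2,0.5,-0.0116,-0.0358,0,0,0,-1.2,0.5,-0.0116,-0.0358,0,0,0,-1.2,0.5,-0.0116,-0.0358,0,0,0,-1.2],
)

```text
time_s: 13.77
position: [0.5251, -0.2557, 0.2138]
tool_rot: [[-0.831, -0.0, 0.556], [-0.556, 0.001, -0.831], [0.0, -1.0, -0.001]]
ft_force: [0.6, 0.2, -0.8]
grip_width: 0.0427
```

servo_tool(
  rows=[0.5,-0.0116,-0.0358,-0.01,0,0,-1.2,0.5,-0.0116,-0.0358,-0.015,0,0,-1.2,0.5,-0.0116,-0.0358,-0.02,0,0,-0.6,0.5,0,0,-0.025,0,0,0,0.5,0,0,-0.015,0,0,0,0.5,0,0,0,0,0,0],
)

```text
time_s: 14.27
position: [0.49, -0.3602, 0.1257]
tool_rot: [[-0.859, -0.005, 0.512], [-0.512, 0.006, -0.859], [0.001, -1.0, -0.007]]
ft_force: [0.0, 0.2, -0.3]
grip_width: 0.0428
```

Run:
```python
from h import *
wbar('w7.png')
```

```text
[ 0.49   -0.3602  0.1257] 14.2667 [ 0.   0.2 -0.3]
```

View pics/w7.png

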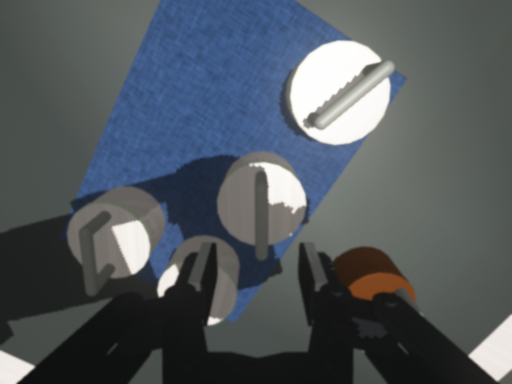

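Bar at column ~261, rows 173–255, lined up between the fingers as before. Grasp and heft.

servo_tool(
  rows=[0.5,0.001,-0.001,-0.025,0,0,0,0.5,0,0,-0.025,0,0,0,0.5,0,0,-0.016,0,0,0,0.5,0,0,0,0,0,0,0,0,0,0,0,0,0,0,0,0,0,0,0,0,0,0,0,0,0,0,0,0,0,0,0,0,0,0,0,0,0,0,0,0,0,0,0,0,0,0,0,0],
)

```text
time_s: 15.15
position: [0.493, -0.3619, 0.0656]
tool_rot: [[-0.858, 0.002, 0.513], [-0.513, -0.001, -0.858], [-0.001, -1.0, 0.002]]
ft_force: [-1.8, 2.9, 6.8]
grip_width: 0.0066
```

servo_tool(
  rows=[0,0,0,0.02,0,0,0,0,0,0,0.03,0,0,0,0,0,0,0.03,0,0,0,0,0,0,0.03,0,0,0,0,0,0,0.02,0,0,0,0,0,0,0.02,0,0,0,0,0,0,0,0,0,0,0,0,0,0,0,0,0,0,0,0,0,0,0,0],
)

```text
time_s: 15.9
position: [0.4921, -0.3614, 0.2122]
tool_rot: [[-0.859, -0.002, 0.513], [-0.513, 0.002, -0.859], [0.001, -1.0, -0.003]]
ft_force: [0.3, 1.1, -4.4]
grip_width: 0.0075
```

servo_tool(
  rows=[0,0,0,0,0,0,0],
)

```text
time_s: 15.98
position: [0.4921, -0.3614, 0.2119]
tool_rot: [[-0.859, -0.002, 0.513], [-0.513, 0.003, -0.859], [0.001, -1.0, -0.003]]
ft_force: [0.0, 0.4, -4.0]
grip_width: 0.0069
```

servo_tool(
  rows=[0,0,0,0,0,0,0],
)

```text
time_s: 16.07
position: [0.4922, -0.3616, 0.2123]
tool_rot: [[-0.859, -0.002, 0.513], [-0.513, 0.002, -0.859], [0.001, -1.0, -0.003]]
ft_force: [0.5, -0.6, -4.3]
grip_width: 0.0068
```

servo_tool(
  rows=[0,0.0158,0.0329,0,0,0,0,0,0.0158,0.0329,0,0,0,0,0,0.0158,0.0329,0,0,0,0,0,0.0158,0.0329,0,0,0,0,0,0.0158,0.0329,0,0,0,0,0,0.0158,0.0329,0,0,0,0,0,0.0158,0.0329,0,0,0,0,0,0.0158,0.0329,0,0,0,0,0,0.0158,0.0329,0,0,0,0,0,0.0158,0.0329,0,0,0,0],
)

```text
time_s: 16.9
position: [0.6509, -0.0311, 0.2129]
tool_rot: [[-0.859, -0.001, 0.513], [-0.513, 0.0, -0.859], [0.001, -1.0, -0.001]]
ft_force: [0.7, -1.2, -4.1]
grip_width: 0.0067
```

servo_tool(
  rows=[0,0.0158,0.0329,0,0,0,0,0,0.0158,0.0329,0,0,0,0,0,0,0,-0.02,0,0,0,0,0,0,-0.035,0,0,0,0,0,0,-0.035,0,0,0,0,0,0,-0.015,0,0,0,0,0,0,-0.009,0,0,0,0,0,0,-0.003,0,0,0,0,0,0,0,0,0,0],
)

```text
time_s: 17.65
position: [0.6823, 0.0328, 0.0967]
tool_rot: [[-0.859, -0.0, 0.513], [-0.513, 0.0, -0.859], [0.0, -1.0, -0.0]]
ft_force: [-0.5, -0.6, -3.4]
grip_width: 0.0068
```

servo_tool(
  rows=[0,0,0,-0.003,0,0,0,0,0,0,-0.002,0,0,0,0,0,0,0,0,0,0,0,0,0,0,0,0,0],
)

```text
time_s: 17.98
position: [0.6823, 0.0329, 0.0924]
tool_rot: [[-0.859, 0.001, 0.513], [-0.513, -0.0, -0.859], [-0.001, -1.0, 0.001]]
ft_force: [-0.7, 0.1, -4.8]
grip_width: 0.0066
```

servo_tool(
  rows=[0,0,0,-0.002,0,0,0,0,0,0,0,0,0,0,0,0,0,0,0,0,0],
)

```text
time_s: 18.23
position: [0.6826, 0.0333, 0.0916]
tool_rot: [[-0.858, 0.003, 0.513], [-0.513, 0.0, -0.858], [-0.002, -1.0, 0.001]]
ft_force: [-2.2, 2.2, 6.3]
grip_width: 0.0067
```

servo_tool(
  rows=[0.4,0,0,0,0,0,0,0.4,0,0,0,0,0,0,0.4,0,0,0,0,0,0,0.4,0,0,0,0,0,0,0.4,0,0,0.02,0,0,0,0.4,0,0,0.03,0,0,0,0.4,0,0,0.035,0,0,0,0.4,0,0,0.035,0,0,0],
)

```text
time_s: 18.9
position: [0.6819, 0.0329, 0.2109]
tool_rot: [[-0.859, -0.001, 0.513], [-0.513, 0.0, -0.859], [0.001, -1.0, -0.001]]
ft_force: [0.6, 0.0, -0.2]
grip_width: 0.0342
```

Run:
```python
from h import *
wbar('w8.png'); im=snap('top','t3.png'); findtins(im)
```

```text
[0.6819 0.0329 0.2109] 18.9 [ 0.6  0.  -0.2]
px [362.2 260.1] lid [ 0.391 -0.356] r0.035 bar [ 0.393 -0.352] len0.057 ang16
px [331.7 257.2] lid [ 0.398 -0.271] r0.035 bar [ 0.399 -0.267] len0.057 ang26
px [366.5 189. ] lid [ 0.587 -0.367] r0.035 bar [ 0.585 -0.362] len0.062 ang161
```

View pics/w8.png

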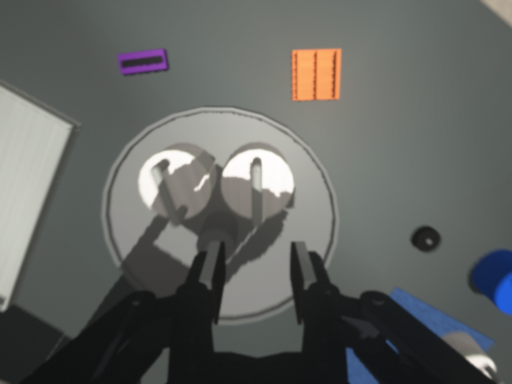

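View pics/t3.png

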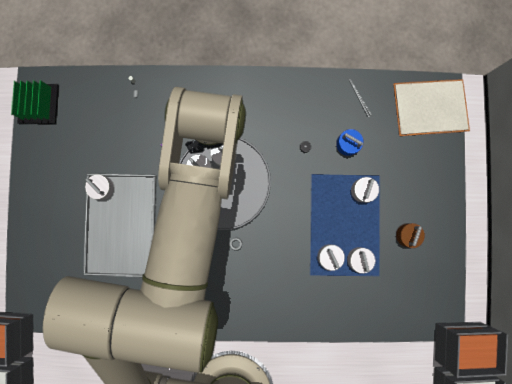

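Both full tins upright on the platter. Next: tin at (0.587,-0.367).

servo_tool(
  rows=[0.5,-0.0068,-0.0286,0,0,0,-3.6,0.5,-0.0068,-0.0286,0,0,0,-3.6,0.5,-0.0068,-0.0286,0,0,0,-3.6,0.5,-0.0068,-0.0286,0,0,0,-3.6,0.5,-0.0068,-0.0286,0,0,0,-3.6,0.5,-0.0068,-0.0286,0,0,0,-3.6,0.5,-0.0068,-0.0286,0,0,0,-3.6,0.5,-0.0068,-0.0286,0,0,0,-3.6,0.5,-0.0068,-0.0286,0,0,0,-3.6,0.5,-0.0068,-0.0286,0,0,0,-3.6],
)

```text
time_s: 19.83
position: [0.6136, -0.2545, 0.2094]
tool_rot: [[-0.996, -0.0, -0.093], [0.093, 0.0, -0.996], [0.0, -1.0, -0.0]]
ft_force: [-0.6, 0.2, 0.1]
grip_width: 0.0426
```

servo_tool(
  rows=[0.5,-0.0068,-0.0286,0,0,0,-3.6,0.5,-0.0068,-0.0286,0,0,0,-3.6,0.5,-0.0068,-0.0286,-0.02,0,0,-3.6,0.5,-0.0068,-0.0286,-0.03,0,0,-3.6,0.5,0,0,-0.03,0,0,0,0.5,0,0,0,0,0,0,0.5,0,0,0,0,0,0],
)

```text
time_s: 20.42
position: [0.5866, -0.3668, 0.1289]
tool_rot: [[-0.942, -0.002, -0.335], [0.335, 0.002, -0.942], [0.003, -1.0, -0.001]]
ft_force: [0.7, 0.9, 0.7]
grip_width: 0.0428
```

Run:
```python
from h import *
wbar('w9.png')
```

```text
[ 0.5866 -0.3668  0.1289] 20.4167 [0.7 0.9 0.7]
```

View pics/w9.png

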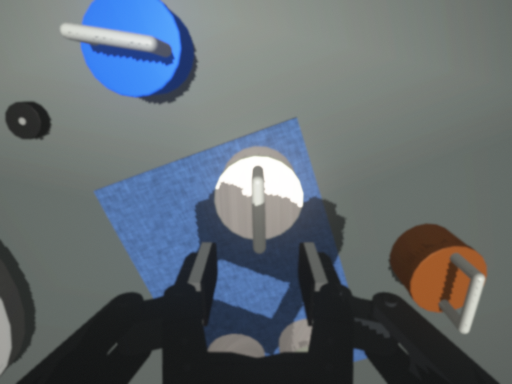

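The bar is at column 258, rows 168–250, well centred. Grasp and heft.

servo_tool(
  rows=[0.5,0,0,-0.025,0,0,0,0.5,0,0,-0.025,0,0,0,0.5,0,0,-0.016,0,0,0,0.5,0,0,0,0,0,0,0,0,0,0,0,0,0,0,0,0,0,0,0,0,0,0,0,0,0,0,0,0,0,0,0,0,0,0,0,0,0,0,0,0,0,0,0,0,0,0,0,0],
)

```text
time_s: 21.3
position: [0.588, -0.3678, 0.0668]
tool_rot: [[-0.942, 0.004, -0.334], [0.334, -0.003, -0.942], [-0.004, -1.0, 0.002]]
ft_force: [0.1, -0.0, 7.1]
grip_width: 0.0073
```

servo_tool(
  rows=[0,0,0,0.02,0,0,0,0,0,0,0.03,0,0,0,0,0,0,0.03,0,0,0,0,0,0,0.03,0,0,0,0,0,0,0.02,0,0,0,0,0,0,0.02,0,0,0,0,0,0,0,0,0,0,0,0,0,0,0,0,0,0,0,0,0,0,0,0],
)

```text
time_s: 22.05
position: [0.5865, -0.3668, 0.2121]
tool_rot: [[-0.942, -0.002, -0.335], [0.335, 0.002, -0.942], [0.003, -1.0, -0.001]]
ft_force: [0.8, 0.2, -6.2]
grip_width: 0.0069
```

servo_tool(
  rows=[0,0,0,0,0,0,0],
)

```text
time_s: 22.13
position: [0.5865, -0.3668, 0.2119]
tool_rot: [[-0.942, -0.003, -0.335], [0.335, 0.003, -0.942], [0.003, -1.0, -0.001]]
ft_force: [-0.5, -0.7, -5.8]
grip_width: 0.0066
```

servo_tool(
  rows=[0,0,0,0,0,0,0],
)

```text
time_s: 22.22
position: [0.5867, -0.367, 0.2123]
tool_rot: [[-0.942, -0.002, -0.335], [0.335, 0.002, -0.942], [0.003, -1.0, -0.001]]
ft_force: [0.1, 0.7, -5.6]
grip_width: 0.0067
```

servo_tool(
  rows=[0,0.006,0.0366,0,0,0,0,0,0.006,0.0366,0,0,0,0,0,0.006,0.0366,0,0,0,0,0,0.006,0.0366,0,0,0,0,0,0.006,0.0366,0,0,0,0,0,0.006,0.0366,0,0,0,0,0,0.006,0.0366,0,0,0,0,0,0.006,0.0366,0,0,0,0,0,0.006,0.0366,0,0,0,0],
)

```text
time_s: 22.97
position: [0.6408, -0.036, 0.2134]
tool_rot: [[-0.942, -0.001, -0.335], [0.335, 0.0, -0.942], [0.001, -1.0, 0.0]]
ft_force: [0.3, 0.1, -5.0]
grip_width: 0.0067
```

servo_tool(
  rows=[0,0,0,0,0,0,0,0,0,0,-0.02,0,0,0,0,0,0,-0.035,0,0,0,0,0,0,-0.035,0,0,0,0,0,0,-0.015,0,0,0,0,0,0,-0.009,0,0,0,0,0,0,-0.003,0,0,0,0,0,0,-0.002,0,0,0,0,0,0,0,0,0,0],
)

```text
time_s: 23.72
position: [0.6416, -0.0381, 0.096]
tool_rot: [[-0.942, 0.002, -0.335], [0.335, -0.0, -0.942], [-0.002, -1.0, -0.0]]
ft_force: [0.1, 0.9, -4.4]
grip_width: 0.0069
```

servo_tool(
  rows=[0,0,0,-0.002,0,0,0,0,0,0,-0.001,0,0,0,0,0,0,0,0,0,0,0,0,0,0,0,0,0],
)

```text
time_s: 24.05
position: [0.6417, -0.0385, 0.0937]
tool_rot: [[-0.942, 0.003, -0.335], [0.335, -0.002, -0.942], [-0.003, -1.0, 0.0]]
ft_force: [-0.2, -3.6, 5.8]
grip_width: 0.0067
```

servo_tool(
  rows=[0.4,0,0,0,0,0,0,0.4,0,0,0,0,0,0,0.4,0,0,0,0,0,0,0.4,0,0,0,0,0,0,0.4,0,0,0.02,0,0,0,0.4,0,0,0.03,0,0,0,0.4,0,0,0.035,0,0,0,0.4,0,0,0.035,0,0,0],
)

```text
time_s: 24.72
position: [0.6406, -0.0376, 0.2131]
tool_rot: [[-0.942, -0.001, -0.334], [0.334, 0.001, -0.942], [0.001, -1.0, -0.0]]
ft_force: [0.3, -0.2, 0.2]
grip_width: 0.034
```

Run:
```python
from h import *
wbar('w10.png'); im=snap('top','t4.png'); findtins(im)
```

```text
[ 0.6406 -0.0376  0.2131] 24.7167 [ 0.3 -0.2  0.2]
px [362.2 260.1] lid [ 0.391 -0.356] r0.035 bar [ 0.393 -0.352] len0.057 ang17
px [331.8 257.3] lid [ 0.397 -0.271] r0.035 bar [ 0.399 -0.267] len0.058 ang26
```

View pics/w10.png

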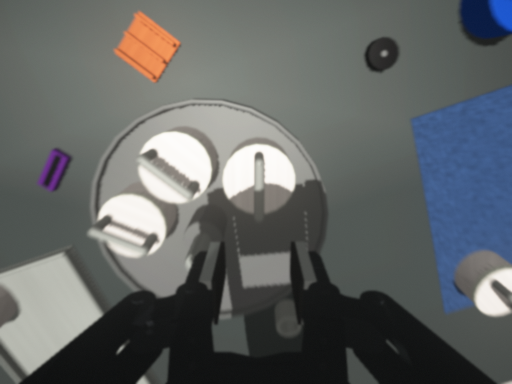

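Three upright on the platter. Next, tin at (0.397,-0.271), jaw −64°.

servo_tool(
  rows=[0.5,-0.0244,-0.0233,0,0,0,4.5,0.5,-0.0244,-0.0233,0,0,0,4.5,0.5,-0.0244,-0.0233,0,0,0,4.5,0.5,-0.0244,-0.0233,0,0,0,4.5,0.5,-0.0244,-0.0233,0,0,0,4.5,0.5,-0.0244,-0.0233,0,0,0,4.5,0.5,-0.0244,-0.0233,0,0,0,4.5,0.5,-0.0244,-0.0233,0,0,0,4.5,0.5,-0.0244,-0.0233,0,0,0,4.5,0.5,-0.0244,-0.0233,0,0,0,4.5],
)

```text
time_s: 25.65
position: [0.3956, -0.2714, 0.2115]
tool_rot: [[-0.901, -0.0, 0.433], [-0.433, 0.001, -0.901], [0.0, -1.0, -0.001]]
ft_force: [0.7, 0.2, -0.2]
grip_width: 0.0426
```

servo_tool(
  rows=[0.5,0,0,-0.03,0,0,0,0.5,0,0,-0.03,0,0,0,0.5,0,0,-0.024,0,0,0,0.5,0,0,0,0,0,0,0.5,0,0,0,0,0,0],
)

```text
time_s: 26.07
position: [0.3968, -0.2705, 0.1276]
tool_rot: [[-0.903, -0.002, 0.43], [-0.43, 0.002, -0.903], [0.001, -1.0, -0.002]]
ft_force: [0.2, -0.9, 0.5]
grip_width: 0.0429
```

Run:
```python
from h import *
wbar('w11.png')
```

```text
[ 0.3968 -0.2705  0.1276] 26.0667 [ 0.2 -0.9  0.5]
```

View pics/w11.png

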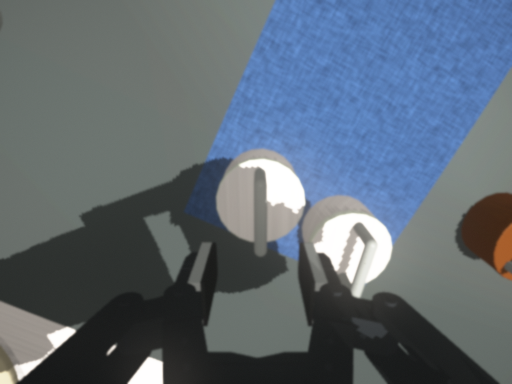

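servo_tool(
  rows=[0.5,0,0,-0.025,0,0,0,0.5,0,0,-0.025,0,0,0,0.5,0,0,-0.015,0,0,0,0.5,0,0,0,0,0,0,0,0,0,0,0,0,0,0,0,0,0,0,0,0,0,0,0,0,0,0,0,0,0,0,0,0,0,0,0,0,0,0,0,0,0,0,0,0,0,0,0,0],
)

```text
time_s: 26.95
position: [0.3978, -0.2718, 0.0646]
tool_rot: [[-0.903, 0.003, 0.43], [-0.43, -0.003, -0.903], [-0.001, -1.0, 0.004]]
ft_force: [1.4, -0.3, 8.2]
grip_width: 0.0069
```

servo_tool(
  rows=[0,0,0,0.02,0,0,0,0,0,0,0.03,0,0,0,0,0,0,0.03,0,0,0,0,0,0,0.03,0,0,0,0,0,0,0.02,0,0,0,0,0,0,0.02,0,0,0,0,0,0,0,0,0,0,0,0,0,0,0,0,0,0,0,0,0,0,0,0],
)

```text
time_s: 27.7
position: [0.3966, -0.2704, 0.2123]
tool_rot: [[-0.903, -0.001, 0.43], [-0.43, 0.001, -0.903], [0.0, -1.0, -0.001]]
ft_force: [0.4, -0.5, -0.8]
grip_width: 0.0074
```

servo_tool(
  rows=[0,0,0,0,0,0,0],
)

```text
time_s: 27.78
position: [0.3966, -0.2704, 0.2119]
tool_rot: [[-0.903, -0.002, 0.43], [-0.43, 0.002, -0.903], [0.001, -1.0, -0.002]]
ft_force: [-0.0, -0.4, -0.7]
grip_width: 0.007
```

servo_tool(
  rows=[0,0,0,0,0,0,0],
)

```text
time_s: 27.87
position: [0.3967, -0.2705, 0.2121]
tool_rot: [[-0.903, -0.001, 0.43], [-0.43, 0.002, -0.903], [0.001, -1.0, -0.002]]
ft_force: [-0.2, -0.1, -0.6]
grip_width: 0.0069
```

servo_tool(
  rows=[0,0.004,0.0371,0,0,0,0,0,0.004,0.0371,0,0,0,0,0,0.004,0.0371,0,0,0,0,0,0.004,0.0371,0,0,0,0,0,0.004,0.0371,0,0,0,0,0,0.004,0.0371,0,0,0,0,0,0.004,0.0371,0,0,0,0,0,0.004,0.0371,0,0,0,0,0,0.004,0.0371,0,0,0,0,0,0.004,0.0371,0,0,0,0],
)

```text
time_s: 28.7
position: [0.4366, 0.102, 0.2126]
tool_rot: [[-0.903, -0.001, 0.43], [-0.43, 0.0, -0.903], [0.001, -1.0, -0.0]]
ft_force: [1.4, -0.3, 0.4]
grip_width: 0.0069
```

servo_tool(
  rows=[0,0.004,0.0371,0,0,0,0,0,0.004,0.0371,0,0,0,0,0,0.004,0.0371,0,0,0,0,0,0.004,0.0371,0,0,0,0,0,0.004,0.0371,0,0,0,0,0,0.004,0.0371,0,0,0,0,0,0.004,0.0371,0,0,0,0,0,0,0,0,0,0,0],
)

```text
time_s: 29.37
position: [0.4645, 0.3649, 0.2115]
tool_rot: [[-0.901, -0.001, 0.434], [-0.434, 0.001, -0.901], [0.001, -1.0, -0.002]]
ft_force: [-0.8, -1.0, -0.9]
grip_width: 0.007
```

servo_tool(
  rows=[0,0,0,-0.035,0,0,0,0,0,0,-0.035,0,0,0,0,0,0,-0.035,0,0,0,0,0,0,-0.02,0,0,0,0,0,0,-0.01,0,0,0,0,0,0,-0.004,0,0,0,0,0,0,-0.001,0,0,0,0,0,0,0,0,0,0,0,0,0,0,0,0,0],
)

```text
time_s: 30.12
position: [0.4657, 0.3602, 0.0745]
tool_rot: [[-0.903, 0.002, 0.43], [-0.43, 0.001, -0.903], [-0.003, -1.0, -0.0]]
ft_force: [-0.8, -0.1, -0.9]
grip_width: 0.0072
```

servo_tool(
  rows=[0,0,0,-0.003,0,0,0,0,0,0,-0.002,0,0,0,0,0,0,0,0,0,0,0,0,0,0,0,0,0],
)

```text
time_s: 30.45
position: [0.4654, 0.3606, 0.0697]
tool_rot: [[-0.903, 0.002, 0.43], [-0.43, 0.002, -0.903], [-0.003, -1.0, -0.001]]
ft_force: [-2.0, 2.0, 7.9]
grip_width: 0.0069
```

servo_tool(
  rows=[0.4,0,0,0,0,0,0,0.4,0,0,0,0,0,0,0.4,0,0,0,0,0,0,0.4,0,0,0,0,0,0,0.4,0,0,0.02,0,0,0,0.4,0,0,0.03,0,0,0,0.4,0,0,0.035,0,0,0,0.4,0,0,0.035,0,0,0,0.4,0,0,0.02,0,0,0],
)

```text
time_s: 31.2
position: [0.4657, 0.3602, 0.212]
tool_rot: [[-0.903, 0.004, 0.43], [-0.43, 0.002, -0.903], [-0.005, -1.0, -0.0]]
ft_force: [0.1, -0.4, -1.0]
grip_width: 0.0338
```

Run:
```python
from h import *
wbar('w12.png'); im=snap('top','t5.png'); findtins(im)
```

```text
[0.4657 0.3602 0.212 ] 31.2 [ 0.1 -0.4 -1. ]
px [362.4 260.2] lid [ 0.39  -0.357] r0.035 bar [ 0.392 -0.352] len0.057 ang17
```

View pics/w12.png

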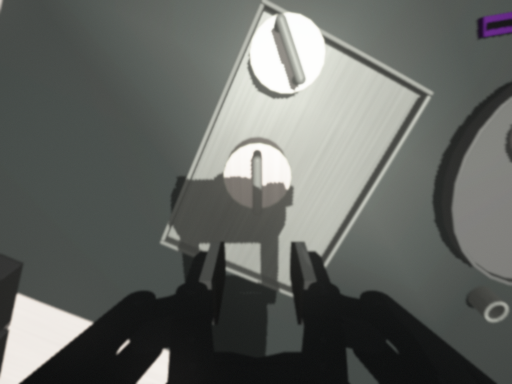

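View pics/t5.png

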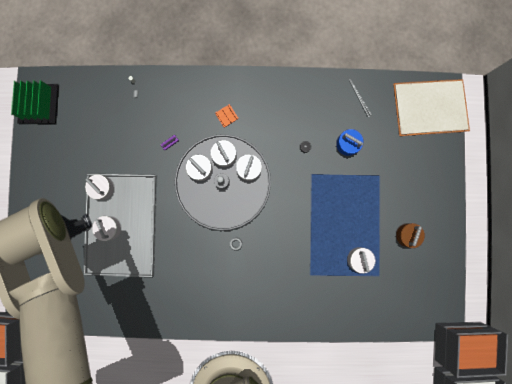

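servo_tool(
  rows=[0.5,-0.004,-0.0377,0,0,0,-0.8,0.5,-0.004,-0.0377,0,0,0,-0.8,0.5,-0.004,-0.0377,0,0,0,-0.8,0.5,-0.004,-0.0377,0,0,0,-0.8,0.5,-0.004,-0.0377,0,0,0,-0.8,0.5,-0.004,-0.0377,0,0,0,-0.8,0.5,-0.004,-0.0377,0,0,0,-0.8,0.5,-0.004,-0.0377,0,0,0,-0.8,0.5,-0.004,-0.0377,0,0,0,-0.8,0.5,-0.004,-0.0377,0,0,0,-0.8],
)

```text
time_s: 32.13
position: [0.424, -0.0187, 0.2072]
tool_rot: [[-0.954, -0.001, 0.299], [-0.299, 0.0, -0.954], [0.001, -1.0, -0.001]]
ft_force: [1.7, -0.5, 0.9]
grip_width: 0.0427
```

servo_tool(
  rows=[0.5,-0.004,-0.0377,0,0,0,0,0.5,-0.004,-0.0377,0,0,0,0,0.5,-0.004,-0.0377,0,0,0,0,0.5,-0.004,-0.0377,0,0,0,0,0.5,-0.004,-0.0377,0,0,0,0,0.5,-0.004,-0.0377,0,0,0,0,0.5,-0.004,-0.0377,0,0,0,0,0.5,-0.004,-0.0377,0,0,0,0,0.5,-0.003,-0.0377,0,0,0,0,0.5,0,0,-0.03,0,0,0],
)

```text
time_s: 32.97
position: [0.3903, -0.3641, 0.1805]
tool_rot: [[-0.955, 0.005, 0.296], [-0.296, -0.009, -0.955], [-0.002, -1.0, 0.01]]
ft_force: [0.3, 0.8, -0.6]
grip_width: 0.0428
```

servo_tool(
  rows=[0.5,0,0,-0.03,0,0,0,0.5,0,0,-0.022,0,0,0,0.5,0,0,0,0,0,0,0.5,0,0,0,0,0,0],
)

```text
time_s: 33.3
position: [0.3896, -0.356, 0.1252]
tool_rot: [[-0.954, -0.002, 0.3], [-0.3, 0.003, -0.954], [0.001, -1.0, -0.003]]
ft_force: [0.6, 0.1, 1.8]
grip_width: 0.0424
```

Run:
```python
from h import *
wbar('w13.png')
```

```text
[ 0.3896 -0.356   0.1252] 33.3 [0.6 0.1 1.8]
```

View pics/w13.png

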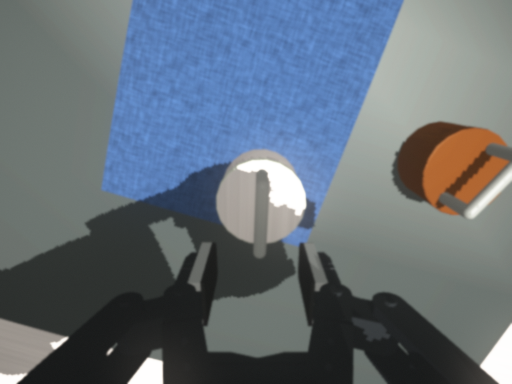

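Centred (column 261). Grasp and heft.

servo_tool(
  rows=[0.5,0.001,0,-0.025,0,0,0,0.5,0,0,-0.025,0,0,0,0.5,0,0,-0.013,0,0,0,0.5,0,0,0,0,0,0,0,0,0,0,0,0,0,0,0,0,0,0,0,0,0,0,0,0,0,0,0,0,0,0,0,0,0,0,0,0,0,0,0,0,0,0,0,0,0,0,0,0],
)

```text
time_s: 34.18
position: [0.3917, -0.3571, 0.0647]
tool_rot: [[-0.954, 0.002, 0.3], [-0.3, -0.003, -0.954], [-0.001, -1.0, 0.003]]
ft_force: [1.2, 1.2, 7.2]
grip_width: 0.0068
```

servo_tool(
  rows=[0,0,0,0.02,0,0,0,0,0,0,0.03,0,0,0,0,0,0,0.03,0,0,0,0,0,0,0.03,0,0,0,0,0,0,0.02,0,0,0,0,0,0,0.02,0,0,0,0,0,0,0,0,0,0,0,0,0,0,0,0,0,0,0,0,0,0,0,0],
)

```text
time_s: 34.93
position: [0.3907, -0.356, 0.2122]
tool_rot: [[-0.954, -0.001, 0.3], [-0.3, 0.001, -0.954], [0.0, -1.0, -0.001]]
ft_force: [0.6, -0.4, -0.8]
grip_width: 0.0071
```

servo_tool(
  rows=[0,0,0,0,0,0,0],
)

```text
time_s: 35.02
position: [0.3907, -0.356, 0.2118]
tool_rot: [[-0.954, -0.001, 0.3], [-0.3, 0.002, -0.954], [0.001, -1.0, -0.002]]
ft_force: [0.7, 0.5, -1.1]
grip_width: 0.0066
```

servo_tool(
  rows=[0,0,0,0,0,0,0],
)

```text
time_s: 35.1
position: [0.3908, -0.3561, 0.212]
tool_rot: [[-0.954, -0.001, 0.3], [-0.3, 0.002, -0.954], [0.001, -1.0, -0.002]]
ft_force: [0.5, -0.7, -0.9]
grip_width: 0.0068
```

servo_tool(
  rows=[0,0.0008,0.0377,0,0,0,0,0,0.0008,0.0377,0,0,0,0,0,0.0008,0.0377,0,0,0,0,0,0.0008,0.0377,0,0,0,0,0,0.0008,0.0377,0,0,0,0,0,0.0008,0.0377,0,0,0,0,0,0.0008,0.0377,0,0,0,0,0,0.0008,0.0377,0,0,0,0,0,0.0008,0.0377,0,0,0,0,0,0.0008,0.0377,0,0,0,0],
)

```text
time_s: 35.93
position: [0.3984, 0.0223, 0.2127]
tool_rot: [[-0.954, -0.001, 0.299], [-0.299, 0.0, -0.954], [0.001, -1.0, -0.0]]
ft_force: [0.3, -0.4, -1.2]
grip_width: 0.0068
```

servo_tool(
  rows=[0,0.0008,0.0377,0,0,0,0,0,0.0008,0.0377,0,0,0,0,0,0.0008,0.0377,0,0,0,0,0,0.0008,0.0377,0,0,0,0,0,0.0008,0.0377,0,0,0,0,0,0.0008,0.0377,0,0,0,0,0,0.0008,0.0377,0,0,0,0,0,0,0,0,0,0,0],
)

```text
time_s: 36.6
position: [0.4039, 0.2894, 0.2122]
tool_rot: [[-0.953, -0.001, 0.305], [-0.305, 0.001, -0.953], [0.0, -1.0, -0.002]]
ft_force: [-1.3, -0.7, -1.2]
grip_width: 0.007
```

servo_tool(
  rows=[0,0,0,-0.035,0,0,0,0,0,0,-0.035,0,0,0,0,0,0,-0.035,0,0,0,0,0,0,-0.02,0,0,0,0,0,0,-0.01,0,0,0,0,0,0,-0.004,0,0,0,0,0,0,-0.001,0,0,0,0,0,0,0,0,0,0,0,0,0,0,0,0,0],
)

```text
time_s: 37.35
position: [0.405, 0.2845, 0.0738]
tool_rot: [[-0.954, 0.001, 0.3], [-0.3, 0.001, -0.954], [-0.001, -1.0, -0.0]]
ft_force: [0.5, -0.7, -0.8]
grip_width: 0.007
```

servo_tool(
  rows=[0,0,0,-0.003,0,0,0,0,0,0,-0.002,0,0,0,0,0,0,0,0,0,0,0,0,0,0,0,0,0],
)

```text
time_s: 37.68
position: [0.4052, 0.2847, 0.0697]
tool_rot: [[-0.954, 0.003, 0.3], [-0.3, 0.001, -0.954], [-0.003, -1.0, -0.0]]
ft_force: [-2.8, -1.5, 13.1]
grip_width: 0.0069
```

servo_tool(
  rows=[0.4,0,0,0,0,0,0,0.4,0,0,0,0,0,0,0.4,0,0,0,0,0,0,0.4,0,0,0,0,0,0,0.4,0,0,0.02,0,0,0,0.4,0,0,0.03,0,0,0,0.4,0,0,0.035,0,0,0,0.4,0,0,0.035,0,0,0,0.4,0,0,0.02,0,0,0],
)

```text
time_s: 38.43
position: [0.4052, 0.2848, 0.2116]
tool_rot: [[-0.954, 0.004, 0.3], [-0.3, 0.002, -0.954], [-0.004, -1.0, -0.0]]
ft_force: [1.1, -0.4, 0.1]
grip_width: 0.034
```

Run:
```python
from h import *
wbar('w14.png'); im=snap('top','t6.png'); crop(im,60,120,300,290,'c6.png',3.3); snap('side','s6.png')
c=cv2.resize(im[230:260,220:255],None,fx=16,fy=16,interpolation=cv2.INTER_CUBIC); crop(im,215,228,258,262,'c7.png',14)
```

```text
[0.4052 0.2848 0.2116] 38.4333 [ 1.1 -0.4  0.1]
```

View pics/c6.png

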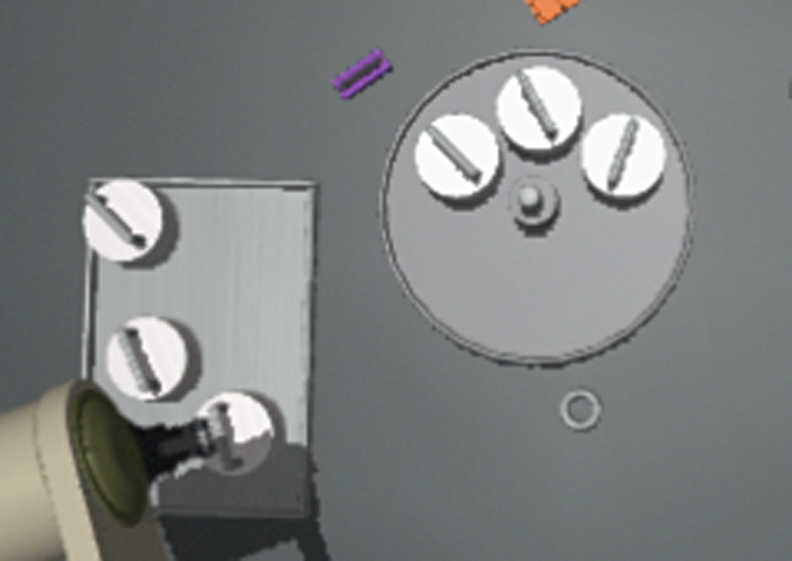

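View pics/c7.png

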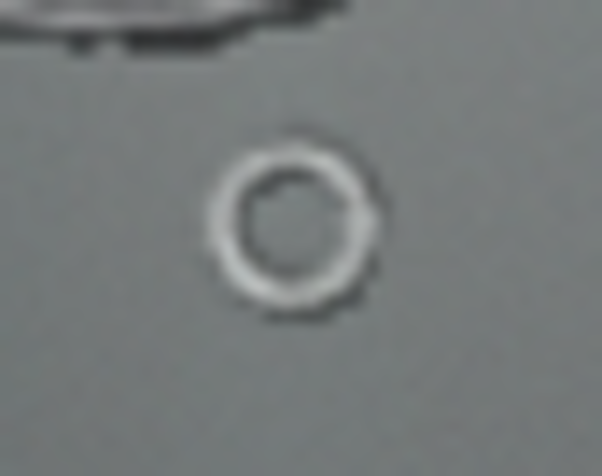

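View pics/w14.png

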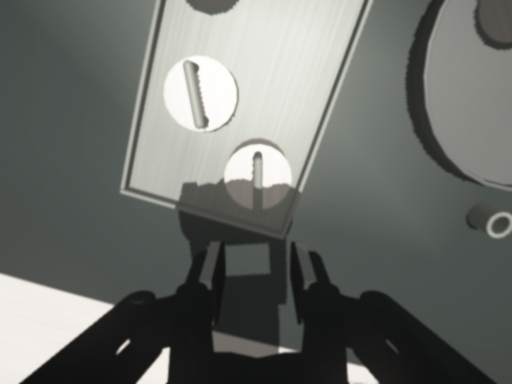

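servo_tool(
  rows=[0.8,0.0026,-0.0324,0,0,0,-2,0.8,0.0026,-0.0324,0,0,0,-2,0.8,0.0026,-0.0324,0,0,0,-2,0.8,0.0026,-0.0324,0,0,0,-2,0.8,0.0026,-0.0324,0,0,0,-2,0.8,0.0026,-0.0324,0,0,0,-2,0.8,0.0026,-0.0324,0,0,0,-2,0.8,0.0026,-0.0324,0,0,0,-2,0.8,0.0022,-0.0328,-0.02,0,0,-1.5,0.8,0,0,-0.03,0,0,0],
)

```text
time_s: 39.42
position: [0.429, -0.0121, 0.1579]
tool_rot: [[-1.0, 0.004, -0.007], [0.007, -0.002, -1.0], [-0.004, -1.0, 0.002]]
ft_force: [0.3, 0.7, -0.3]
grip_width: 0.068
```

servo_tool(
  rows=[0.8,0,0,-0.04,0,0,0,0.8,0,0,-0.02,0,0,0,0.8,0,0,0,0,0,0,0.8,0,0,0,0,0,0],
)

```text
time_s: 39.75
position: [0.4269, -0.0074, 0.0972]
tool_rot: [[-1.0, -0.004, -0.001], [0.001, 0.001, -1.0], [0.004, -1.0, -0.001]]
ft_force: [0.5, 1.1, 0.3]
grip_width: 0.0684
```

Run:
```python
from h import *
wbar('w15.png')
print(onz('top',[[96.8,186.5],[235.5,243.6]],.053),onz('top',[[235.5,243.6]],.036),onz('top',[[235.5,243.6]],.02))
```

```text
[ 0.4269 -0.0074  0.0972] 39.75 [0.5 1.1 0.3]
[[ 0.58042174  0.38498438  0.053     ]
 [ 0.43102701 -0.00650606  0.053     ]] [[ 0.42992634 -0.00578364  0.036     ]] [[ 0.42889042 -0.00510373  0.02      ]]
```

View pics/w15.png

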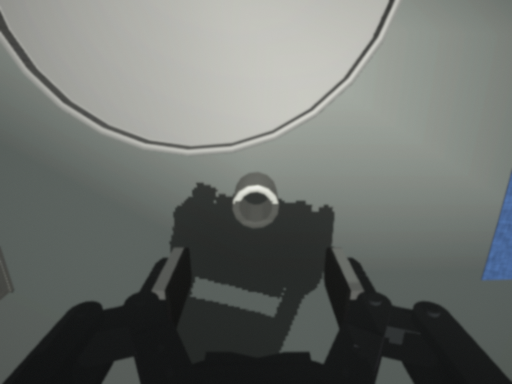

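Run:
```python
from h import *
print('collar wrist',onz('wrist',[[256,207]],.036))
im=snap('top','t7.png'); findtins(im,(70,160,170,285),.053,.083); findtins(im,(170,130,275,240),.074,.104)
crop(im,70,160,170,285,'c8.png',4.7)
im=snap('side','s7.png'); crop(im,180,270,360,384,'c9.png',4.4)
```

```text
collar wrist [[ 0.43081143 -0.00687992  0.036     ]]
px [129.3 250.9] lid [0.404 0.286] r0.036 bar [0.404 0.281] len0.059 ang17
px [104.2 228.1] lid [0.465 0.359] r0.036 bar [0.463 0.355] len0.062 ang26
px [ 96.8 186.4] lid [0.581 0.385] r0.036 bar [0.577 0.377] len0.063 ang48
px [223.4 166.6] lid [0.639 0.03 ] r0.103 bar [0.637 0.029] len0.186 ang1
```

View pics/c8.png

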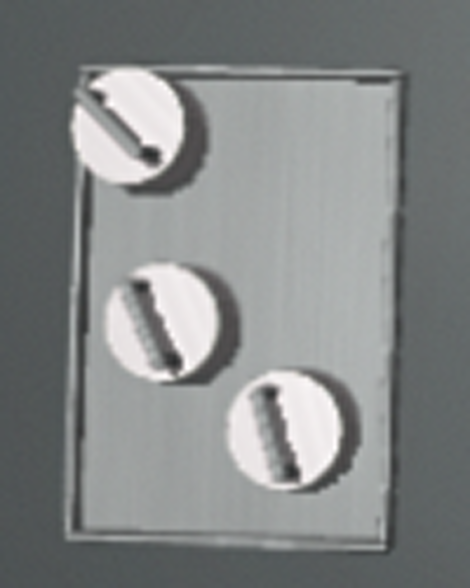

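View pics/c9.png

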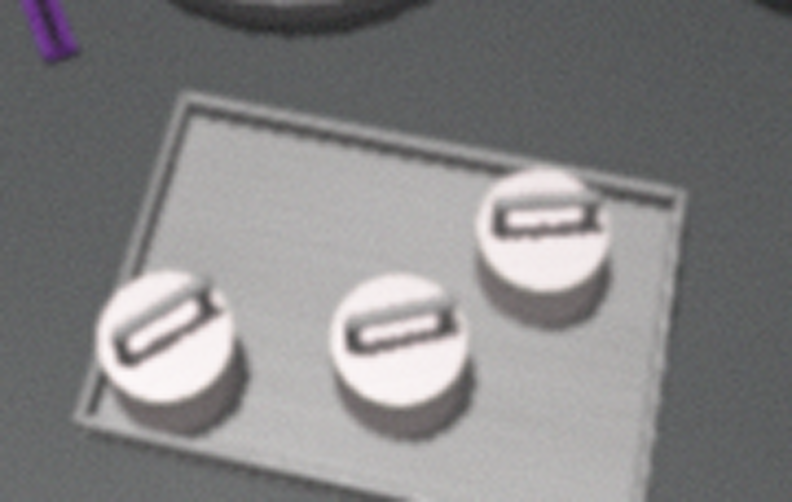

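servo_tool(
  rows=[0.5,0,0,0.04,0,0,0,0.5,0,0,0.04,0,0,0,0.5,0.0128,0.0326,0.035,0,0,4,0.5,0.0128,0.0326,0,0,0,4,0.5,0.0128,0.0326,0,0,0,4,0.5,0.0128,0.0326,0,0,0,4,0.5,0.0128,0.0326,0,0,0,4,0.5,0.0128,0.0326,0,0,0,4,0.5,0.0128,0.0326,0,0,0,4,0.5,0.0128,0.0326,0,0,0,4],
)

```text
time_s: 40.73
position: [0.5282, 0.2502, 0.2092]
tool_rot: [[-0.846, 0.002, 0.533], [-0.533, 0.001, -0.846], [-0.002, -1.0, 0.001]]
ft_force: [0.9, -1.1, 1.3]
grip_width: 0.043
```

servo_tool(
  rows=[0.5,0.0128,0.0326,0,0,0,4,0.5,0.0128,0.0326,0,0,0,4,0.5,0.0128,0.0326,-0.02,0,0,4,0.5,0.0122,0.0324,-0.03,0,0,4,0.5,0,0,-0.028,0,0,0,0.5,0,0,0,0,0,0,0.5,0,0,0,0,0,0],
)

```text
time_s: 41.32
position: [0.577, 0.3753, 0.1326]
tool_rot: [[-0.67, -0.001, 0.743], [-0.743, -0.001, -0.67], [0.001, -1.0, -0.0]]
ft_force: [0.4, 0.3, 1.0]
grip_width: 0.0427
```

Run:
```python
from h import *
wbar('w16.png')
```

```text
[0.577  0.3753 0.1326] 41.3167 [0.4 0.3 1. ]
```

View pics/w16.png

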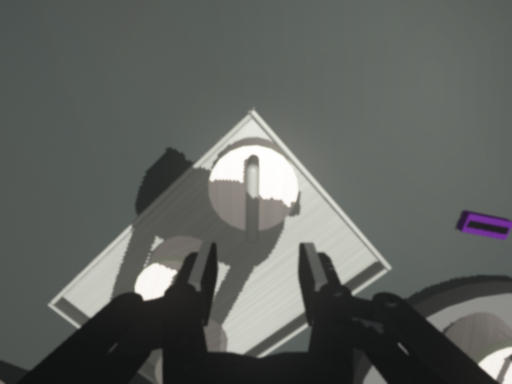

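Run:
```python
from h import *
print(onz('wrist',[[253,160],[252,236]],.083).mean(0), onz('wrist',[[253.5,188]],.053))
```

```text
[0.5841964  0.38619603 0.083     ] [[0.5834598  0.38486648 0.053     ]]
```

servo_tool(
  rows=[0.5,0.007,0.01,-0.02,0,0,0,0.5,0,0,-0.025,0,0,0,0.5,0,0,-0.018,0,0,0,0.5,0,0,0,0,0,0,0,0,0,0,0,0,0,0,0,0,0,0,0,0,0,0,0,0,0,0,0,0,0,0,0,0,0,0,0,0,0,0,0,0,0,0,0,0,0,0,0,0],
)

```text
time_s: 42.2
position: [0.5851, 0.3861, 0.072]
tool_rot: [[-0.67, 0.003, 0.743], [-0.743, 0.002, -0.67], [-0.004, -1.0, 0.001]]
ft_force: [-2.3, 2.5, 6.8]
grip_width: 0.007
```

servo_tool(
  rows=[0,0,0,0.01,0,0,0,0,0,0,0.02,0,0,0,0,0,0,0.02,0,0,0,0,-0.015,-0.012,0,0,0,0,0,-0.015,-0.012,0,0,0,0,0,0,0,0,0,0,0,0,0,0,0,0,0,0],
)

```text
time_s: 42.78
position: [0.5545, 0.3612, 0.1206]
tool_rot: [[-0.67, 0.001, 0.742], [-0.742, 0.0, -0.67], [-0.001, -1.0, 0.001]]
ft_force: [-0.1, 0.3, -0.8]
grip_width: 0.0072
```

servo_tool(
  rows=[0,0,0,-0.02,0,0,0,0,0,0,-0.02,0,0,0,0,0,0,-0.008,0,0,0,0,0,0,-0.003,0,0,0,0,0,0,0,0,0,0,0,0,0,0,0,0,0],
)

```text
time_s: 43.28
position: [0.5543, 0.3631, 0.0715]
tool_rot: [[-0.669, 0.001, 0.743], [-0.743, 0.003, -0.669], [-0.003, -1.0, -0.001]]
ft_force: [-9.9, 1.6, 17.3]
grip_width: 0.007
```

servo_tool(
  rows=[0,0,0,0.001,0,0,0,0.4,0,0,0,0,0,0,0.4,0,0,0,0,0,0,0.4,0,0,0,0,0,0,0.4,0,0,0,0,0,0,0.4,0,0,0.03,0,0,0,0.4,0,0,0.035,0,0,0,0.4,0,0,0.035,0,0,0,0.4,0,0,0.035,0,0,0],
)

```text
time_s: 44.03
position: [0.5544, 0.3612, 0.2056]
tool_rot: [[-0.67, -0.001, 0.742], [-0.742, -0.0, -0.67], [0.001, -1.0, -0.0]]
ft_force: [0.2, 0.0, -0.4]
grip_width: 0.0339
```

servo_tool(
  rows=[0.8,-0.0103,-0.0306,0,0,0,-4,0.8,-0.0103,-0.0306,0,0,0,-4,0.8,-0.0103,-0.0306,0,0,0,-4,0.8,-0.0103,-0.0306,0,0,0,-4,0.8,-0.0103,-0.0306,0,0,0,-4,0.8,-0.0103,-0.0306,0,0,0,-4,0.8,-0.0103,-0.0306,0,0,0,-4,0.8,-0.0103,-0.0306,0,0,0,-4,0.8,-0.0103,-0.0306,0,0,0,-4,0.8,-0.0103,-0.0306,0,0,0,-4],
)

```text
time_s: 44.87
position: [0.4508, 0.054, 0.2043]
tool_rot: [[-0.991, 0.0, 0.135], [-0.135, -0.0, -0.991], [-0.0, -1.0, 0.0]]
ft_force: [1.0, -1.4, 0.5]
grip_width: 0.0682
```

servo_tool(
  rows=[0.8,-0.0103,-0.0306,0,0,0,-4,0.8,-0.0103,-0.0306,-0.02,0,0,-4,0.8,0,0,-0.04,0,0,0,0.8,0,0,-0.04,0,0,0,0.8,0,0,-0.02,0,0,0,0.8,0,0,0,0,0,0,0.8,0,0,0,0,0,0],
)

```text
time_s: 45.45
position: [0.431, -0.006, 0.0842]
tool_rot: [[-1.0, -0.001, -0.001], [0.001, 0.0, -1.0], [0.001, -1.0, -0.0]]
ft_force: [-0.2, 0.2, 0.3]
grip_width: 0.0684
```

Run:
```python
from h import *
s,_=wbar('w17.png'); print(s['tool_rot'])
im=snap('top','t8.png'); findtins(im,(70,160,170,285),.053,.083);crop(im,60,120,300,290,'c10.png',3.3)
```

```text
[ 0.431  -0.006   0.0842] 45.45 [-0.2  0.2  0.3]
[[-9.99998439e-01 -1.36103975e-03 -1.12700015e-03]
 [ 1.12648252e-03  3.81030699e-04 -9.99999293e-01]
 [ 1.36146821e-03 -9.99999001e-01 -3.79496916e-04]]
px [129.3 250.9] lid [0.404 0.286] r0.036 bar [0.404 0.281] len0.059 ang17
px [104.2 228.1] lid [0.465 0.359] r0.036 bar [0.463 0.355] len0.062 ang26
px [105.5 196.3] lid [0.554 0.359] r0.036 bar [0.55  0.352] len0.062 ang49
```

View pics/c10.png

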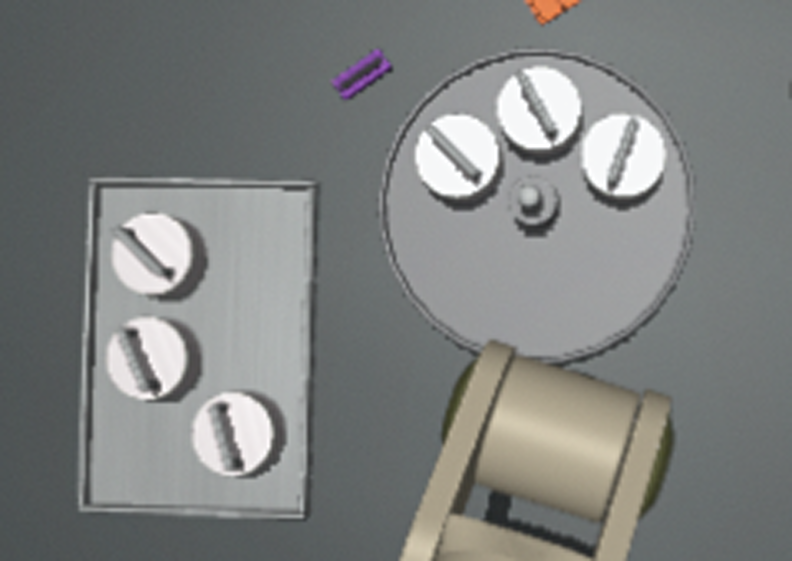

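View pics/w17.png

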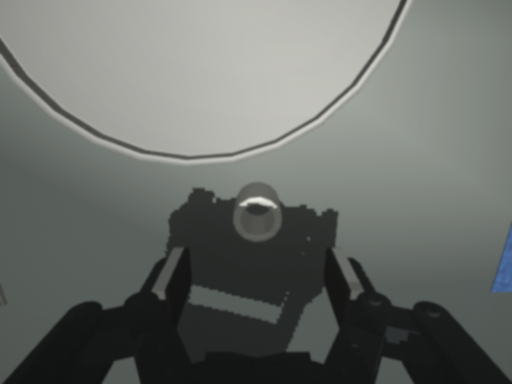

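servo_tool(
  rows=[0.8,0,0,-0.025,0,0,0,0.8,0,0,-0.025,0,0,0,0.8,0,0,-0.015,0,0,0,0.8,0,0,-0.008,0,0,0,0.8,0,0,0,0,0,0,0.8,0,0,0,0,0,0],
)

```text
time_s: 46.05
position: [0.4316, -0.006, 0.0122]
tool_rot: [[-1.0, 0.002, -0.001], [0.001, -0.001, -1.0], [-0.002, -1.0, 0.001]]
ft_force: [-0.3, 0.2, 0.7]
grip_width: 0.0685
```

Run:
```python
from h import *
s,im=wbar('w18.png')
```

```text
[ 0.4316 -0.006   0.0122] 46.05 [-0.3  0.2  0.7]
```

View pics/w18.png

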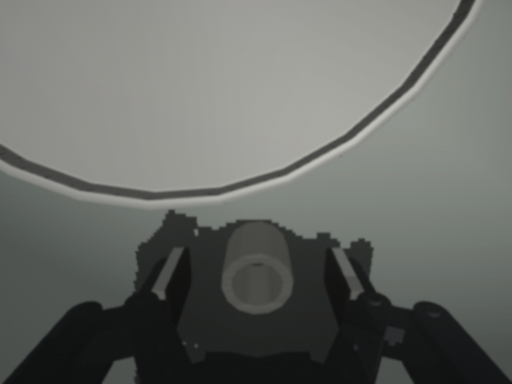

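Run:
```python
from h import *
print(onz('wrist',[[257.5,283.5]],.036))
```

```text
[[ 0.43102215 -0.00637251  0.036     ]]
```

servo_tool(
  rows=[0.3,0,0,-0.002,0,0,0,0.3,0,0,0,0,0,0,0.3,0,0,0,0,0,0,0.3,0,0,0,0,0,0,0.3,0,0,0,0,0,0,0.3,0,0,0,0,0,0,0.3,0,0,0,0,0,0],
  force=40,
)

```text
time_s: 46.68
position: [0.4312, -0.0059, 0.01]
tool_rot: [[-1.0, 0.001, -0.001], [0.001, -0.0, -1.0], [-0.001, -1.0, 0.0]]
ft_force: [-1.4, 0.0, 6.9]
grip_width: 0.0336
```

servo_tool(
  rows=[0.3,0,0,0.02,0,0,0,0.3,0,0,0.03,0,0,0,0.3,0,0,0.035,0,0,0,0.3,0,0,0.035,0,0,0,0.3,0.02,0.01,0.03,0,0,0,0.3,0.03,0.015,0,0,0,0,0.3,0.03,0.014,0,0,0,0,0.3,0,0,0,0,0,0,0.3,0,0,0,0,0,0,0.3,0,0,0,0,0,0],
)

```text
time_s: 47.52
position: [0.5101, 0.0332, 0.1589]
tool_rot: [[-1.0, -0.001, -0.001], [0.001, 0.0, -1.0], [0.001, -1.0, -0.0]]
ft_force: [0.3, 0.7, -1.2]
grip_width: 0.0329
```

Run:
```python
from h import *
s,im=wbar('w19.png'); print(s['grip_width'])
```

```text
[0.5101 0.0332 0.1589] 47.5167 [ 0.3  0.7 -1.2]
0.03285069904533454
```

View pics/w19.png

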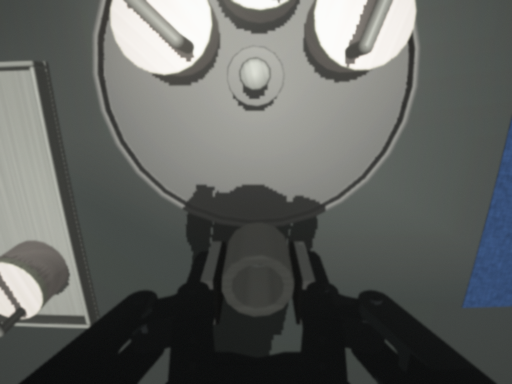

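Run:
```python
from h import *
im=cv2.cvtColor(cv2.imread('pics/w19.png'),cv2.COLOR_BGR2RGB)
crop(im,215,35,297,117,'c11.png',7)
```

```text
(no output)
```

View pics/c11.png

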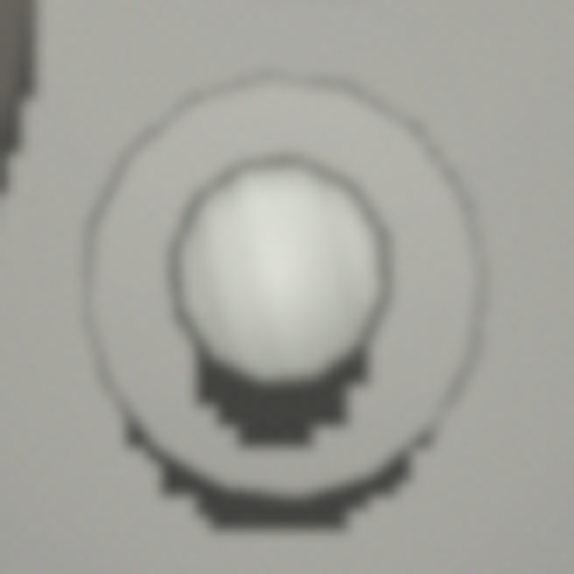

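Run:
```python
from h import *
s=env.observe()
print(s['position'],onz('wrist',[[255.4,75.2]],.076),onz('wrist',[[254.7,73.1]],.121))
# collar ring top centre in held view: z top = tcp+.026
print(onz('wrist',[[257,286]],s['position'][2]+.026))
```

```text
[0.50998112 0.03302073 0.15905732] [[0.60280385 0.03387697 0.076     ]] [[0.60233409 0.03398974 0.121     ]]
[[0.50974231 0.03283838 0.18505732]]
```

servo_tool(
  rows=[0.3,0.03,0,0,0,0,0,0.3,0.03,0,0,0,0,0,0.3,0.02,0.0005,0,0,0,0,0.3,0.0112,0,0,0,0,0,0.3,0,0,-0.01,0,0,0,0.3,0,0,-0.012,0,0,0,0.3,0,0,0,0,0,0,0.3,0,0,0,0,0,0],
)

```text
time_s: 48.23
position: [0.6008, 0.0334, 0.1366]
tool_rot: [[-1.0, -0.002, -0.001], [0.001, 0.0, -1.0], [0.002, -1.0, -0.0]]
ft_force: [0.8, 1.4, -0.9]
grip_width: 0.033
```

Run:
```python
from h import *
s,im=wbar('w20.png')
im=snap('side','s20.png'); crop(im,190,170,310,270,'c20.png',6)
```

```text
[0.6008 0.0334 0.1366] 48.2333 [ 0.8  1.4 -0.9]
```

View pics/w20.png

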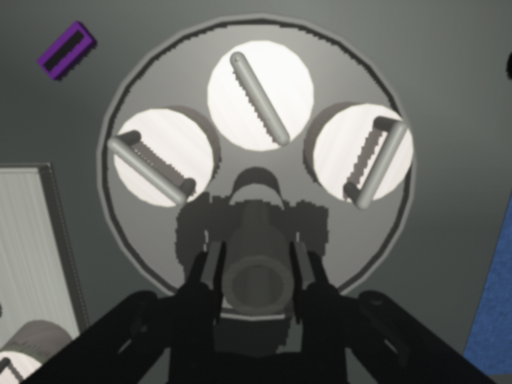

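View pics/c20.png

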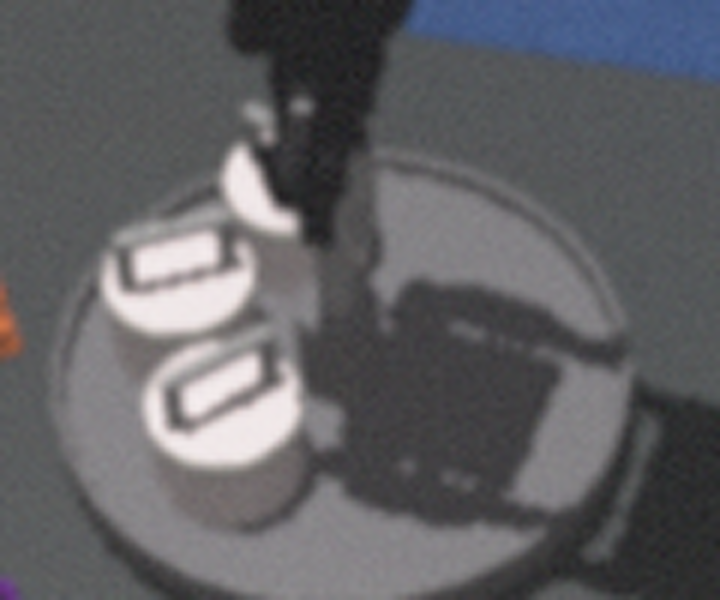

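servo_tool(
  rows=[0.3,0,0,-0.004,0,0,0,0.3,0,0,-0.003,0,0,0,0.3,0,0,-0.003,0,0,0,0.3,0,0,0,0,0,0],
)

```text
time_s: 48.67
position: [0.6017, 0.0337, 0.1265]
tool_rot: [[-1.0, -0.001, -0.001], [0.001, 0.0, -1.0], [0.001, -1.0, -0.0]]
ft_force: [-0.7, -0.5, -1.6]
grip_width: 0.0327
```

Collar underside at ~0.1165, below the post top, no force: threaded. Continue.

servo_tool(
  rows=[0.3,0,0,-0.004,0,0,0,0.3,0,0,-0.004,0,0,0,0.3,0,0,-0.004,0,0,0,0.3,0,0,0,0,0,0],
)

```text
time_s: 49.0
position: [0.6016, 0.0337, 0.1141]
tool_rot: [[-1.0, -0.002, -0.001], [0.001, 0.0, -1.0], [0.002, -1.0, -0.0]]
ft_force: [-0.7, -0.2, 0.0]
grip_width: 0.0329
```

servo_tool(
  rows=[0.3,0,0,-0.006,0,0,0,0.3,0,0,-0.006,0,0,0,0.3,0,0,-0.006,0,0,0,0.3,0,0,-0.004,0,0,0,0.3,0,0,0,0,0,0,0.3,0,0,0,0,0,0],
)

```text
time_s: 49.5
position: [0.602, 0.0336, 0.0929]
tool_rot: [[-1.0, -0.0, -0.001], [0.001, 0.0, -1.0], [0.0, -1.0, -0.0]]
ft_force: [-0.4, -0.0, -0.8]
grip_width: 0.033
```

servo_tool(
  rows=[0.3,0,0,-0.003,0,0,0,0.3,0,0,-0.003,0,0,0,0.3,0,0,0,0,0,0,0.3,0,0,0,0,0,0],
)

```text
time_s: 49.83
position: [0.602, 0.0337, 0.0871]
tool_rot: [[-1.0, -0.0, -0.001], [0.001, 0.0, -1.0], [0.0, -1.0, -0.0]]
ft_force: [0.4, -0.1, -1.0]
grip_width: 0.0332
```

servo_tool(
  rows=[0.3,0,0,-0.001,0,0,0,0.3,0,0,0,0,0,0],
)

```text
time_s: 50.0
position: [0.6021, 0.0337, 0.0861]
tool_rot: [[-1.0, -0.0, -0.001], [0.001, 0.0, -1.0], [0.0, -1.0, -0.0]]
ft_force: [0.7, 0.6, -0.9]
grip_width: 0.0335
```

servo_tool(
  rows=[0.3,0,0,-0.001,0,0,0,0.3,0,0,-0.001,0,0,0,0.3,0,0,0,0,0,0],
)

```text
time_s: 50.25
position: [0.6022, 0.0337, 0.086]
tool_rot: [[-1.0, 0.001, -0.001], [0.001, -0.0, -1.0], [-0.001, -1.0, 0.0]]
ft_force: [-5.7, -0.3, 11.9]
grip_width: 0.033
```

servo_tool(
  rows=[0.55,0,0,0.001,0,0,0,0.55,0,0,0,0,0,0,0.55,0,0,0,0,0,0,0.55,0,0,0,0,0,0,0.55,0,0,0.02,0,0,0,0.55,0,0,0.03,0,0,0,0.55,0,0,0.035,0,0,0,0.55,0,0,0.035,0,0,0,0.55,-0.03,0,0.02,0,0,0,0.55,-0.03,0,0,0,0,0],
)

```text
time_s: 51.08
position: [0.5435, 0.0333, 0.2291]
tool_rot: [[-1.0, 0.008, -0.001], [0.001, -0.001, -1.0], [-0.008, -1.0, 0.001]]
ft_force: [0.3, 0.0, -0.5]
grip_width: 0.0469
```

servo_tool(
  rows=[0.55,-0.03,-0.02,0,0,0,0,0.55,-0.03,-0.025,0,0,0,0,0.55,-0.02,-0.03,0,0,0,0,0.55,-0.01,-0.035,0,0,0,0,0.55,0,-0.035,0,0,0,0,0.55,0,-0.035,0,0,0,0,0.55,0,-0.035,0,0,0,0,0.55,0,-0.035,0,0,0,0,0.55,0,0,0,0,0,0,0.55,0,0,0,0,0,0],
)

```text
time_s: 51.92
position: [0.4518, -0.2177, 0.2247]
tool_rot: [[-1.0, -0.001, -0.004], [0.004, 0.001, -1.0], [0.001, -1.0, -0.001]]
ft_force: [0.3, 0.2, -0.0]
grip_width: 0.0473
```

Run:
```python
from h import *
s=env.observe();print(s['position'],s['time_s'],s['ft_force'])
im=snap('top','t21.png');crop(im,60,100,380,290,'c21.png',2.5); findtins(im,(70,160,170,285),.053,.083)
im=snap('side','s21.png');crop(im,170,170,350,384,'c22.png',2.8)
```

```text
[ 0.45179631 -0.21771883  0.22469821] 51.9167 [ 0.25042731  0.20828823 -0.04736264]
px [129.3 250.9] lid [0.404 0.286] r0.036 bar [0.404 0.281] len0.059 ang16
px [104.2 228.1] lid [0.465 0.359] r0.036 bar [0.463 0.355] len0.062 ang26
px [105.2 196.2] lid [0.554 0.36 ] r0.036 bar [0.551 0.352] len0.063 ang51
```

View pics/c21.png

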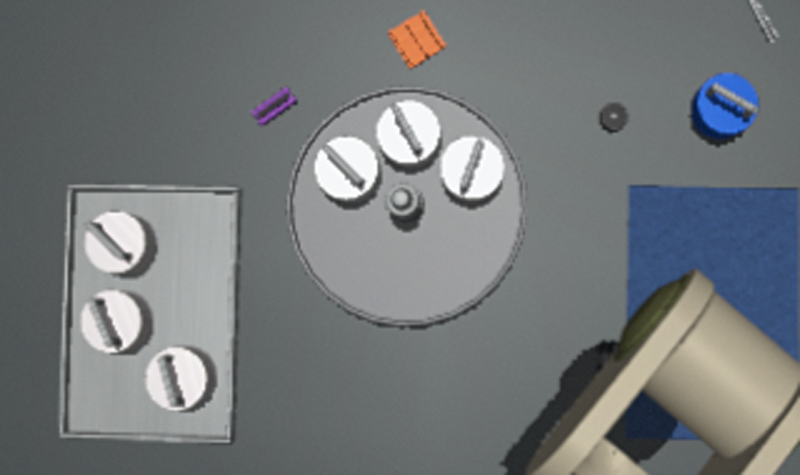

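View pics/c22.png

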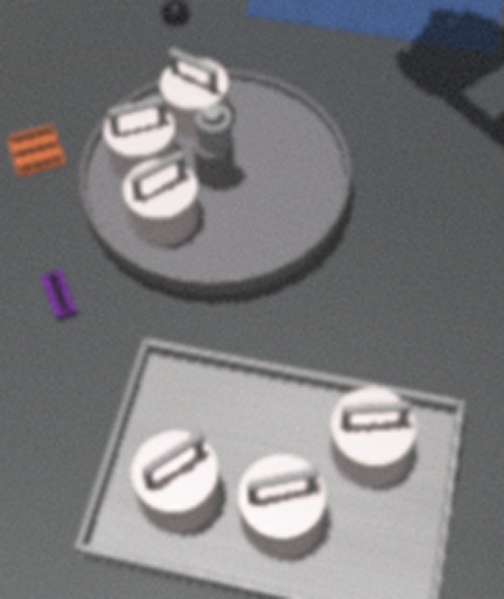

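Run:
```python
from h import *
a=cv2.imread('pics/top0.png').astype(int);b=cv2.imread('pics/t21.png').astype(int)
for n,(x,y) in dict(buz=(305,147),spr=(227,116),soc=(170,143)).items(): print(n,np.abs(a-b)[y-14:y+14,x-14:x+14].max())
print(env.close_job())
```

```text
buz 5
spr 4
soc 5
the job is handed in; nothing more can be done
None
```

All six tins are sorted, the collar is on the post, and I handed the job in at about 52 s of the 210 s allowed.

- **Full tins:** three weighed about 4.2 to 5.8 N and stand upright on the turntable's platter.
- **Empty tins:** three weighed about 0.7 to 1.1 N and stand upright in the returns tray.
- **Knocked tin:** one empty tin had been pushed about 2 cm into a tray corner. I picked it up and stood it clear of the walls before starting the collar.
- **Collar:** I fitted it last. It went over the post without force and met the column top at the expected height: contact was about 12 N, with the fingertips at 0.086 m. I then released it.

The final top and side pictures show all six tins upright in the right places and the collar on the post. Nothing had moved in the picture where the buzzer, heat spreader and socket lie. The blue and brown look-alikes were not touched.

The top and wrist cameras disagreed by 2 to 3 mm on some positions, such as the post and the first tin. I took a value between them for the post, and it went on cleanly. No check failed.

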